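# Clamp an axle bracket down on the fixture plate

## Robot

A 6-joint arm with a two-finger parallel gripper is mounted at the origin on the work surface. World frame = base frame: x ahead of the robot, y to its left, z up, the work surface at z = 0. Lengths are in m, angles in rad, forces in N, time in s.
With the tool pointing down it reaches from about 0.225 to 0.875 m from the base axis. Payload 3.4 kg.
Tool frame: the origin (TCP) lies at the very end of the fingers, on their centre line; the grasp point (between the pads) lies 19 mm behind it; x points along the fingers, z is the direction in which the jaws open and shut, and the axes are right-handed (so a half turn about x gives the same grasp; the last joint's range is limited). The gripper opens to 85 mm and grips with 20 to 120 N. Pads are 22 mm wide; open, the fingers measure 114 mm over their backs; the gripper's body (76 mm by 85 mm) begins 54 mm behind the grasp point. The pads swing forward as they close: fully open they stand 13 mm farther back than shut.
Start: joints at [1.194, 0.276, 1.505, -0, 1.361, -0.121], TCP at [0.146, 0.556, 0.231] pointing down, gripper open.
Joint ranges: [-2.89, 2.89], [-0.75, 2.08], [0.22, 2.7], [-1.18, 4.32], [0.11, 2.71], [-2.7, 2.7]. Speed limits (rad/s): [2.57, 2.57, 3.14, 3.14, 3.14, 3.14].

## Interface

Orientations are given as a unit quaternion [w, x, y, z].
In Python, from rig import manip, viewer, finder gives the robot as it stands.
- The arm moves only by the tool move_arm, never from a script. Its argument "rows" is a list of rows, each a list of 3 entries, a list of its own where there are three numbers: the shift along the tool's x, y, z in mm, then the turn about the tool's x in rad, then the finger opening in mm, from 0 to 85.4. A call has 1 to 8 rows; each row is the pose to reach, as a shift and turn from the pose measured when the call began, along the tool's axes at that moment; what a row does not reach only later rows make up. A row lasts 1/12 s, in which the tool goes at most 41.7 mm and 7.16 degrees, less where a joint would pass 70% of its speed; a pose out of reach is approached as far as the arm can. A call with a gripper value outside its range is refused whole. The fingers move at their own pace and stop on an object; "force" is the grip in N (left out, the last holds). Time passes only in rows, so rows that repeat a pose let the fingers close. It gives the time, the measured TCP pose, the force and the opening at its end, in the units of the state.
- manip.get_state(): the state, without advancing time (a new reading comes with each control period).
- viewer.get_image(name): name is "side" or "top" or "wrist"; returns the picture (384x512x3 uint8, red, green, blue); there is no depth.
- viewer.get_calibration(name): a dict with "mtx" (3x3 intrinsics, pixels), "R" (3x3) and "t" (3): a world point X has camera coordinates R X + t. Camera axes: x right, y down, z forward; pixel columns grow to the right and rows downward; lengths in m; the calibration is good to about 2 mm. A picture is of the moment at which its call begins: read the wrist's pose just before it. get_calibration takes no time and is no camera call; for the wrist camera it gives the pose at the moment of the call.
- manip.sign_off(): hands the job in, once; it reports no verdict.
Trained networks look in the newest picture that a camera, given by its name, has taken for a name from the list of things; names that differ only in an ending like _2 or _b are one class to them, and where a whole thing is asked for, a point or a joint stands for the part that bears it (a point fixed in the world has none). Each returns a list of dicts, best first, with "score" (0 to 1); they miss things now and then, are a little off and sometimes report something else, mostly with a low value. They report only what shows in the picture. A call takes as long as a camera call. They do not tell look-alikes from the thing itself.
- finder.look_for(target, camera): "centre" ([column, row] in pixels, amid what is visible of it).
- finder.trace(target, camera): "mask" (384x512 bool, what is visible of it) and "centre" ([column, row] in pixels, amid what is visible of it).
The state is a dict: "clock": time; "qpos": joint angles; "qd": joint speeds; "effort": joint torques, N m; "position": TCP position; "ee_rot": TCP orientation; "contact_force": force on the tool from outside, world axes, zero at the start; "moment": the same for the moment, N m; "width": finger opening in m.
Only numpy, scipy, OpenCV 4.12 (cv2) and the standard library are available. Lean on these libraries where they do the work, as an engineer would, in place of code of your own. Each camera call takes 0.05 s, during which the arm holds its last target.

## Task

Clamp the axle bracket down where it lies on the fixture plate, ready for tack welding: ease the clamp's sliding arm down its bar until the pad rests on the bracket's raised ear, and press it home until the arm cocks and jams on the bar and stays pressed on the ear when you let go of it, without leaning hard on it. Only then screw the wooden handle clockwise until the clamp is firmly tight, about half a turn from there and well short of a whole turn, and let go. Do not shift the bracket or disturb the tools lying about.

Things in the scene. Friction and masses are not known exactly. Their poses are not given: they have to be found in the camera images.
- beam_grip (a point): Hold the clamp's sliding arm here, near its balance: a dark steel beam 16 mm wide (point's y), 28 mm high (z), along the point's x. Point mid-width, mid-height, 82 mm from the bar's centre line (to +x), 88 mm from the screw's axis (to -x). Flanks free 30 mm towards the bar, 60 mm towards the screw. Sliding parts weigh 0.65 kg. Merely pushed down here, not held level, the hanging arm jams.
- carriage (a joint): Height of the sliding arm on the bar, m, up positive: its centre at the bar is 85 mm above the bench plus this. Starts at 0.055 to 0.085, hanging, held by friction. Gripped, and turned level in the hand by raising its outer end 7 mm (0.04 rad, hand 3 mm up), it is free and slides with a drag of 2 to 4 N. Pad on the ear: about 0.033 with the arm level, 0.026 cocked and jammed.
- jaw (a joint): Tilt of the arm on the bar, rad: -0.04 hanging (screw end low, at the start), 0 level, +0.04 cocked (screw end high); free play between. After the pad lands the hand sinks 4 mm more as the bar end drops and the arm cocks, lightly, then jams: force climbs 30 N per mm. A net push of 16 to 30 N jams it to keep 9 N on the pad when let go; its own weight (5 N) does not; 30 N on the pad is too hard.
- pad: Round swivel pad, steel, 28 mm across, 8 mm thick, at the foot of the screw, 170 mm from the bar's centre line; its face is 10 mm below this origin and 62 mm below the arm's centre line before the screw is turned.
- handle_grip (a point): Hold the screw's handle here: an upright wooden cylinder 32 mm across, 85 mm long, on the screw above the arm's outer end. Point on its axis, 27 mm below its top and 110 mm above the arm's centre line. Site's z is the handle's axis, within 0.06 rad of vertical. Nothing but the arm below stands within 100 mm. Do not bear down on it: that presses the pad too.
- handle (a joint): Turn of the handle, rad, 0 at the start; clockwise from above is positive and feeds the pad down 6 mm a turn against the arm; with the pad on the ear the handle stays at its height and the arm springs up instead. Takes 0.12 N m, a little more when tight. Past jammed each radian adds about 17 N on the pad: 35 N is firmly tight, half a turn gives about 60 N, 110 N is over-tight. Stays where left.
- ear_top (a point): Centre of the flat top of the bracket's raised ear, 50 by 60 mm, 36 mm above the fixture plate and 56 mm above the bench; the pad lands here.
- bracket: Loose steel axle bracket, 0.95 kg: 165 by 110 mm foot plate 12 mm thick with an upright bearing ring (84 mm across) and beside it the square ear; 36 mm high overall. Origin under its middle, on the plate; x runs from the ear towards the clamp's bar. It lies in place by three dowel stops and must stay there.
- fixture: Dark steel fixture plate, 340 by 280 by 20 mm, fixed to the bench, with a grid of 16 mm holes, three dowels and the clamp's upright bar (28 by 16 mm) at x = +100 mm, y = 0 of this frame, reaching 260 mm above the bench. Origin under the plate's middle, at bench height; the sliding arm points along its -x.
- hub_nut: Bystander: brass hexagon nut, 38 mm across, on the fixture plate.
- setup_block: Bystander: ground steel block, 75 by 50 by 25 mm, on the fixture plate.
- hammer: Bystander: hammer, 260 mm, lying on the bench.
- wrench: Bystander: combination wrench, 240 mm, lying on the bench.
- spray_can: Bystander: spray can, 66 mm across, 190 mm high.
- bolt_tray: Bystander: steel tray of bolts, 150 by 100 by 35 mm.
- impact_gun: Bystander: air impact gun lying on its side, about 230 mm long.
Things that resemble listed ones, but are neither listed nor needed, are in the scene too. What is shaped like the bracket but orange or purple is not meant.

How it is judged:
On the way:
1. with the screw not yet turned, the arm has been pressed home and let go: it stays cocked and jammed on the bar and keeps its pad pressed on the bracket's ear with over 9 N (contact force between pad and bracket above 9 N and contact force between the fingers and anything else below 0.5 N and value of joint jaw above 0.03 rad and value of joint handle below 0.2 rad and horizontal distance between pad and ear_top below 0.015 m), for 0.2 s.
At the end, for the whole second after the job is handed in: The arm is cocked and jammed on the bar (tilt over 0.03 rad), the pad presses on the ear with 35 to 110 N, its centre within 15 mm of the ear's, by the handle having been turned over 0.6 rad; the bracket is at rest within 6 mm of where it lay, the handle is still (contact force between pad and bracket between 35 and 110 N and value of joint jaw above 0.03 rad and value of joint handle above 0.6 rad and horizontal distance between pad and ear_top below 0.015 m and distance of each of bracket, ear_top from where it was at the start of the episode below 0.006 m and linear speed of bracket below 0.01 m/s and velocity of joint handle below 0.1 rad/s); the robot touches nothing.
It fails at once if the pad is pressed on the bracket with more than 30 N before the handle has been turned 0.2 rad (leaning on the arm) (contact force between pad and bracket above 30 N and value of joint handle below 0.2 rad).
It fails at once if the pad presses on the bracket with more than 110 N (over-tightened) (contact force between pad and bracket above 110 N).
It fails at once if the bracket is shifted by more than 10 mm (distance of any of bracket, ear_top from where it was at the start of the episode above 0.01 m).
It fails at once if a bystander is moved by more than 25 mm (distance of any of hub_nut, setup_block, hammer, wrench, spray_can, bolt_tray, impact_gun from where it was at the start of the episode above 0.025 m).
It also fails if it takes over 72 s, if anything falls off the work surface, if the arm or the gripper's body presses on something with over 40 N, if the wrist force passes 120 N, or if a joint passes its speed limit or range.

## Working session

There is one attempt and no reset: what is moved stays moved. The work goes in short steps, Python scripts to look and compute and a tool call to move; the robot and the scene stay as the last step left them, time stands still between calls to the robot, and variables do not carry over. Pictures are saved under pics/ and viewed, and the job is handed in when it is done.

Besides the shell and the picture viewer there is one more tool, called after "Call:" by a JSON object that holds its "op" and its "data". move_arm: Moves the arm, as the interface text tells. Its arguments: {"type":"object","properties":{"rows":{"type":"array"},"force":{"type":"number"}},"required":["rows"]}

```bash
mkdir -p pics; ls; cat > h.py <<'E'
import numpy as np, cv2
from rig import manip, viewer, finder
def snap(cam,fn):
    im=viewer.get_image(cam); cv2.imwrite('pics/'+fn,im[:,:,::-1]); return im
def proj(cam,X,c=None):
    c=c or viewer.get_calibration(cam); X=np.atleast_2d(X)
    p=(np.array(c['R'])@X.T).T+np.array(c['t']).ravel(); q=(np.array(c['mtx'])@p.T).T
    return q[:,:2]/q[:,2:]
def ray(cam,uv,c=None):
    c=c or viewer.get_calibration(cam); R=np.array(c['R']);t=np.array(c['t']).ravel()
    d=R.T@np.linalg.inv(np.array(c['mtx']))@np.array([uv[0],uv[1],1.]); return -R.T@t,d/np.linalg.norm(d)
def onz(cam,uv,z,c=None):
    o,d=ray(cam,uv,c); return o+d*(z-o[2])/d[2]
E
python3 - <<'E'
from h import *
np.set_printoptions(precision=4,suppress=True)
print(manip.get_state())
for c in ['side','top','wrist']:
    im=snap(c,c+'0.png')
    k=viewer.get_calibration(c); print(c,-np.array(k['R']).T@np.array(k['t']).ravel(),np.array(k['R'])[2],k['mtx'][0][0])
    for n in ['beam_grip','pad','handle_grip','ear_top','bracket','fixture']:
        try: print(n,[(np.round(d['centre']),round(d['score'],2)) for d in finder.look_for(n,c)])
        except Exception as e: print(n,e)
E
```

```text
pics
{'clock': 0.0, 'qpos': array([ 1.194 ,  0.2766,  1.5061,  0.    ,  1.3607, -0.121 ]), 'qd': array([ 0.0001,  0.0013,  0.0013, -0.0001, -0.0004, -0.0008]), 'effort': array([  0.0021, -41.6769, -24.5808,  -0.0002,   0.0111,  -0.    ]), 'position': array([0.1453, 0.5558, 0.2305]), 'ee_rot': array([ 0.5592, -0.4325,  0.5602,  0.4318]), 'contact_force': array([-0.7881, -0.3582, -0.491 ]), 'moment': array([-0.0588,  0.0011, -0.0211]), 'width': 0.08524194845176745}
side [ 0.3714 -1.1954  1.1534] [ 0.0822  0.7583 -0.6467] 497.91356722044713
beam_grip [(array([273., 163.]), 0.66)]
pad []
handle_grip [(array([260., 152.]), 0.52)]
ear_top [(array([190., 269.]), 0.9), (array([275., 196.]), 0.75), (array([308., 278.]), 0.68)]
bracket [(array([309., 276.]), 0.98), (array([273., 198.]), 0.9), (array([190., 266.]), 0.88)]
fixture [(array([272., 179.]), 0.61), (array([310., 208.]), 0.55)]
top [0.3444 0.0041 1.3088] [ 0.1346 -0.0185 -0.9907] 349.5841925576883
beam_grip [(array([224., 161.]), 0.71)]
pad []
handle_grip [(array([234., 180.]), 0.69)]
ear_top [(array([232., 171.]), 0.89), (array([308., 252.]), 0.78)]
bracket [(array([307., 254.]), 0.84), (array([227., 172.]), 0.76), (array([321., 159.]), 0.74)]
fixture [(array([226., 169.]), 0.72), (array([261., 177.]), 0.31)]
wrist [0.081  0.5739 0.3751] [ 0.2542 -0.0662 -0.9649] 339.288025671519
beam_grip []
pad []
handle_grip []
ear_top []
bracket []
fixture []
```

View pics/side0.png

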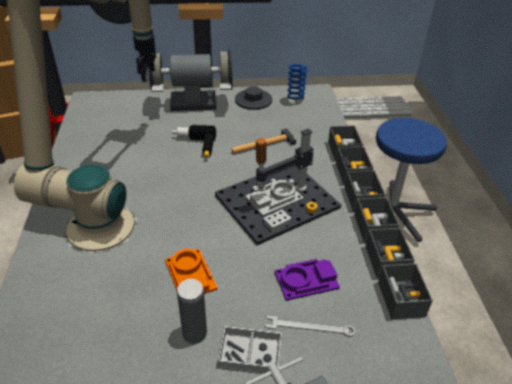

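View pics/top0.png

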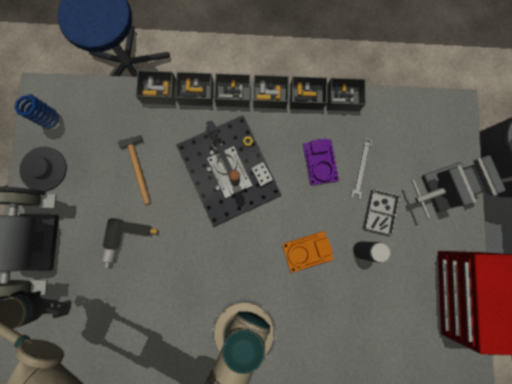

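```bash
python3 - <<'E'
import cv2
a=cv2.imread('pics/side0.png');cv2.imwrite('pics/side0z.png',cv2.resize(a[100:240,180:380],None,fx=4,fy=4,interpolation=cv2.INTER_CUBIC))
a=cv2.imread('pics/top0.png');cv2.imwrite('pics/top0z.png',cv2.resize(a[110:240,150:320],None,fx=4.5,fy=4.5,interpolation=cv2.INTER_CUBIC))
E
```

```text
(no output)
```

View pics/side0z.png

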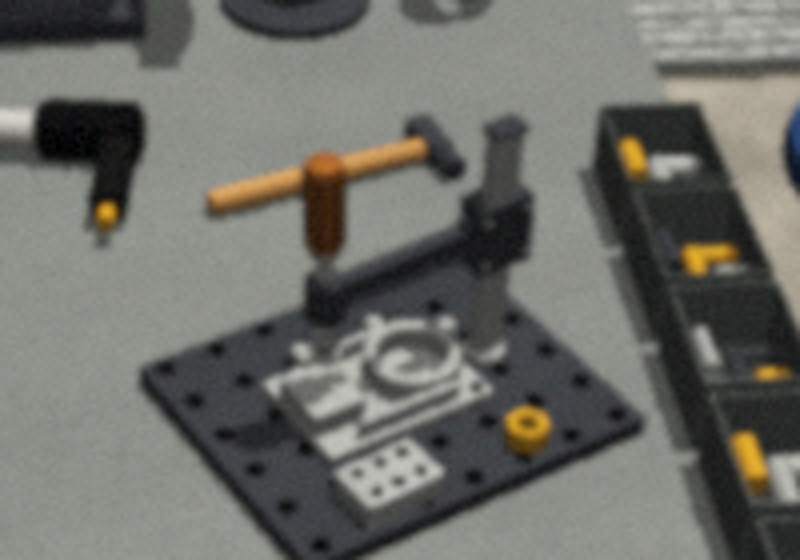

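View pics/top0z.png

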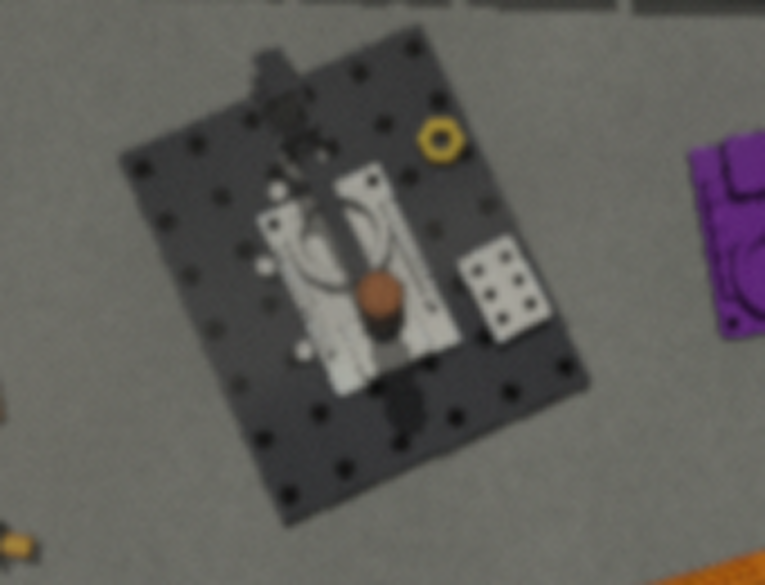

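```bash
cat >> h.py <<'E'
TC=np.array([[420,28],[122,155],[287,522],[588,383]])/4.5+[150,110]
def fix():
    P=np.array([onz('top',p,0.02) for p in TC])[:,:2]
    L=np.array([[.17,-.14],[.17,.14],[-.17,.14],[-.17,-.14]])
    c=P.mean(0); A=P-c; H=L.T@A; U,S,V=np.linalg.svd(H); R=(U@np.diag([1,np.linalg.det(U@V)])@V).T
    return c,R,P
def F(p,c,R): return np.r_[c+R@np.array(p[:2]),p[2]]
E
python3 - <<'E'
from h import *
np.set_printoptions(precision=4,suppress=True)
c,R,P=fix(); print(c,R,np.degrees(np.arctan2(R[1,0],R[0,0])))
L=np.array([[.17,-.14],[.17,.14],[-.17,.14],[-.17,-.14]]);print(P-(c+L@R.T))
for nm,sh,off,s in [('top',(150,110),0,4.5),('side',(180,100),0,4)]:
    print(nm)
    for n,p in dict(bartop=[.1,0,.26],barbase=[.1,0,.02],ear=[-.07,0,.056],c1=[.17,-.14,.02],c2=[.17,.14,.02],c3=[-.17,.14,.02],c4=[-.17,-.14,.02]).items():
        print(n,(proj(nm,F(p,c,R))[0]-sh)*s)
    for cr in [.055,.07,.085]:
        z=.085+cr
        print(cr,'beamend',(proj(nm,F([-.07,0,z-.04*.17],c,R))[0]-sh)*s,'htop',(proj(nm,F([-.07-.005,0,z-.0068+.137],c,R))[0]-sh)*s,'arm@bar',(proj(nm,F([.1,0,z],c,R))[0]-sh)*s)
E
```

```text
[0.5857 0.0762] [[ 0.8949 -0.4462]
 [ 0.4462  0.8949]] 26.498435858472753
[[-0.0048  0.0019]
 [ 0.0004 -0.0033]
 [ 0.0038 -0.0032]
 [ 0.0006  0.0046]]
top
bartop [277.5444  73.7216]
barbase [305.2535 162.1338]
ear [387.8448 338.5016]
c1 [422.4613  22.6956]
c2 [117.9889 155.3514]
c3 [282.8405 526.5396]
c4 [593.534  383.8641]
0.055 beamend [385.0482 323.9671] htop [382.1702 299.6802] arm@bar [292.7711 122.306 ]
0.07 beamend [384.4625 320.9232] htop [381.4662 295.8881] arm@bar [291.0348 116.7658]
0.085 beamend [383.8618 317.8012] htop [380.7418 291.9856] arm@bar [289.2544 111.085 ]
side
bartop [501.1543 124.0878]
barbase [478.4148 351.698 ]
ear [316.4117 386.1024]
c1 [641.6081 416.0799]
c2 [451.5924 244.3511]
c3 [132.5653 364.6526]
c4 [302.82   565.7544]
0.055 beamend [318.6569 314.4966] htop [317.4826 177.7985] arm@bar [489.2588 243.155 ]
0.07 beamend [319.1094 300.066 ] htop [317.9547 161.6262] arm@bar [490.6853 228.8772]
0.085 beamend [319.5673 285.4597] htop [318.4328 145.245 ] arm@bar [492.1284 214.4325]
```

```bash
cat >> h.py <<'E'
from scipy.spatial.transform import Rotation as Ro
def tool(s=None):
    s=s or manip.get_state(); q=s['ee_rot']; return np.array(s['position']),Ro.from_quat([q[1],q[2],q[3],q[0]]).as_matrix()
def goal(X,ang=None):
    # shift mm in tool axes, yaw turn so that tool z (jaw) lies along heading ang
    p,M=tool(); d=M.T@(np.array(X)-p)*1000; t=None
    if ang is not None:
        out=[]
        for a in (ang,ang+np.pi):
            v=M.T@np.array([np.cos(a),np.sin(a),0]); out.append(np.arctan2(-v[1],v[2]))
        t=out
    return d,t
E
python3 - <<'E'
from h import *
np.set_printoptions(precision=4,suppress=True)
p,M=tool(); print(p);print(M)
k=viewer.get_calibration('wrist'); cp=-np.array(k['R']).T@np.array(k['t']).ravel()
print('cam in tool',M.T@(cp-p), 'view',M.T@np.array(k['R'])[2], 'right',M.T@np.array(k['R'])[0])
c,R,_=fix(); th=np.arctan2(R[1,0],R[0,0]); print(th,F([.018,0,.15],c,R))
print(goal(F([0.05,0.0,.42],c,R),th+np.pi/2))
E
```

```text
[0.1455 0.5563 0.2313]
[[ 0.     -0.9675  0.253 ]
 [ 0.0001  0.253   0.9675]
 [-1.     -0.      0.0001]]
cam in tool [-0.1438  0.0668  0.0007] view [ 0.9649 -0.2626  0.0002] right [-0.0001  0.0001  1.    ]
0.4624849523588797 [0.6018 0.0842 0.15  ]
(array([-188.6856, -585.0472, -320.2176]), [np.float64(-0.7182997838240699), np.float64(2.4232928697657234)])
```

```bash
python3 - <<'E'
from h import *
np.set_printoptions(precision=4,suppress=True)
c,R,_=fix(); th=np.arctan2(R[1,0],R[0,0])
print(goal(F([-0.03,0.08,.40],c,R),th+np.pi/2))
E
```

```text
(array([-168.6871, -472.1643, -312.6339]), [np.float64(-0.7182997838240699), np.float64(2.4232928697657234)])
```

Call:
{"op": "move_arm", "data": {"rows": [[[-40,-30,-15],-0.05,85],[[-80,-60,-35],-0.1,85],[[-110,-90,-55],-0.15,85],[[-140,-125,-70],-0.2,85],[[-170,-160,-85],-0.25,85],[[-170,-195,-100],-0.3,85],[[-170,-230,-115],-0.35,85],[[-170,-265,-130],-0.4,85]]}}

```text
clock: 1.72
position: [0.351, 0.3777, 0.4019]
ee_rot: [-0.463, 0.536, -0.46, -0.535]
contact_force: [0.2, 1.4, 0.1]
width: 0.0848
```

```bash
python3 - <<'E'
from h import *
np.set_printoptions(precision=4,suppress=True)
c,R,_=fix(); th=np.arctan2(R[1,0],R[0,0])
print(tool()[0]);print(goal(F([-0.03,0.08,.40],c,R),th+np.pi/2))
E
```

```text
[0.351  0.3777 0.4019]
(array([   1.6967, -134.4993, -265.9991]), [np.float64(-0.3148587772819288), np.float64(2.8267338763078644)])
```

Call:
{"op": "move_arm", "data": {"rows": [[[0,-18,-36],-0.05,85],[[0,-36,-72],-0.1,85],[[0,-54,-108],-0.15,85],[[0,-72,-144],-0.2,85],[[0,-90,-180],-0.25,85],[[0,-108,-216],-0.3,85],[[0,-122,-244],-0.314,85],[[0,-134,-266],-0.314,85]]}}

```text
clock: 2.38
position: [0.5239, 0.1316, 0.4016]
ee_rot: [-0.374, 0.601, -0.372, -0.6]
contact_force: [-0.9, 0.3, 0.8]
width: 0.0855
```

```bash
python3 - <<'E'
from h import *
np.set_printoptions(precision=4,suppress=True)
c,R,_=fix()
p,M=tool(); print(p,M)
im=snap('wrist','w1.png'); np.save('w1cal.npy',viewer.get_calibration('wrist'),allow_pickle=True)
cv2.imwrite('pics/w1z.png',cv2.resize(im[:,:,::-1],None,fx=1.5,fy=1.5,interpolation=cv2.INTER_CUBIC))
for n in ['beam_grip','handle_grip','ear_top','fixture']:
    print(n,[(np.round(d['centre']),round(d['score'],2)) for d in finder.look_for(n,'wrist')])
for n,q in dict(bartop=[.1,0,.26],barbase=[.1,0,.02],ear=[-.07,0,.056],c1=[.17,-.14,.02],c2=[.17,.14,.02],c3=[-.17,.14,.02],c4=[-.17,-.14,.02],htop=[-.075,0,.285],beam=[.018,0,.155]).items():
    print(n,proj('wrist',F(q,c,R))[0])
E
```

```text
[0.5239 0.1316 0.4016] [[ 0.0035 -0.8961 -0.4438]
 [ 0.0021 -0.4438  0.8961]
 [-1.     -0.0041  0.0004]]
beam_grip [(array([190., 162.]), 0.73), (array([129., 115.]), 0.71)]
handle_grip [(array([164., 132.]), 0.72)]
ear_top [(array([13., 90.]), 0.96), (array([213., 160.]), 0.72), (array([160., 132.]), 0.4)]
fixture [(array([199., 159.]), 0.96)]
bartop [171.3057 311.78  ]
barbase [206.021  223.8084]
ear [197.6247 119.5871]
c1 [125.3274 262.6257]
c2 [289.9352 262.3136]
c3 [296.0449  46.8625]
c4 [100.7781  46.981 ]
htop [147.8374 130.2616]
beam [187.5587 199.3467]
```

View pics/w1z.png

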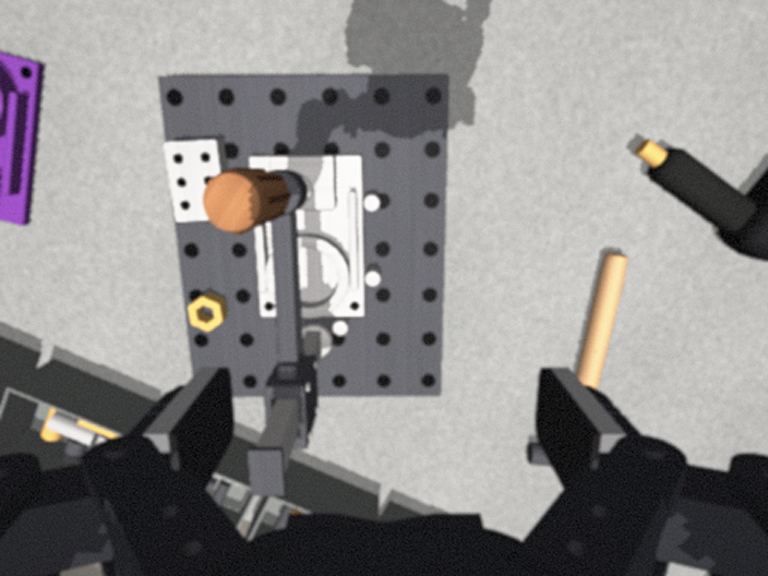

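```bash
cat >> h.py <<'E'
def jointfit(verbose=1):
    from scipy.optimize import least_squares
    kw=np.load('w1cal.npy',allow_pickle=True).item()
    K={'wrist':kw,'top':viewer.get_calibration('top'),'side':viewer.get_calibration('side')}
    C=[[.17,-.14,.02],[.17,.14,.02],[-.17,.14,.02],[-.17,-.14,.02]]
    obs=[]
    W=lambda a,b:np.array([a,b])/1.5
    for q,o in zip(C,[W(197,397),W(441,395),W(447,74),W(160,77)]): obs.append(('wrist',q,o,1))
    obs.append(('wrist',[.1,0,.26],W(266,472),.5)); obs.append(('wrist','h',W(234,201),1))
    T=lambda a,b:np.array([a,b])/4.5+[150,110]
    for q,o in zip(C,TC): obs.append(('top',q,o,1))
    obs.append(('top','h',T(379,292),1))
    S=lambda a,b:np.array([a,b])/4+[180,100]
    for q,o in zip([C[0],C[2]],[S(643,418),S(142,372)]): obs.append(('side',q,o,1))
    obs.append(('side',[.1,0,.26],S(505,124),1)); obs.append(('side','h',S(323,161),1))
    def res(x,full=False):
        r=[]
        for cam,q,o,w in obs:
            o=np.array(o)
            if isinstance(q,str): q=[.1-.17-.137*.04,0,.085+x[3]-.0068+.137]
            R=np.array([[np.cos(x[2]),-np.sin(x[2])],[np.sin(x[2]),np.cos(x[2])]])
            off=np.array([x[4],x[5]]) if cam=='top' else (np.array([x[6],x[7]]) if cam=='side' else np.zeros(2))
            r.append((proj(cam,F(q,x[:2],R),K[cam])[0]+off-o)*w)
        for i in range(4,8): r.append([x[i]*0.5,0])
        return np.array(r) if full else np.ravel(r)
    s=least_squares(res,[.586,.076,.46,.07,0,0,0,0],loss='soft_l1',x_scale=[.01,.01,.01,.01,1,1,1,1])
    if verbose:
        for o,r in zip(obs,res(s.x,True)): print(o[0],o[1],np.round(r,2))
    x=s.x; R=np.array([[np.cos(x[2]),-np.sin(x[2])],[np.sin(x[2]),np.cos(x[2])]])
    return x[:2],R,x
E
python3 - <<'E'
from h import *
np.set_printoptions(precision=4,suppress=True)
c,R,x=jointfit(); print(x)
kw=np.load('w1cal.npy',allow_pickle=True).item()
h=.085+x[3]
for q in [[.018,.008,h+.014-.0033],[.018,-.008,h+.014-.0033],[-.04,.008,h+.014-.0056],[-.04,-.008,h+.014-.0056],[-.07,0,.056]]: print(proj('wrist',F(q,c,R),kw)[0]*1.5)
th=x[2]
print(F([.022,0,h],c,R)); print(goal(F([.022,0,.35],c,R),th+np.pi/2))
E
```

```text
wrist [0.17, -0.14, 0.02] [-0.51  0.23]
wrist [0.17, 0.14, 0.02] [1.08 0.73]
wrist [-0.17, 0.14, 0.02] [ 2.57 -0.59]
wrist [-0.17, -0.14, 0.02] [-0.87 -0.9 ]
wrist [0.1, 0, 0.26] [0.57 0.29]
wrist h [-0.45  0.37]
top [0.17, -0.14, 0.02] [ 0.32 -1.44]
top [0.17, 0.14, 0.02] [-1.05 -0.15]
top [-0.17, 0.14, 0.02] [-1.    0.66]
top [-0.17, -0.14, 0.02] [ 1.08 -0.19]
top h [0.53 0.4 ]
side [0.17, -0.14, 0.02] [ 0.82 -0.21]
side [-0.17, 0.14, 0.02] [-1.23 -1.47]
side [0.1, 0, 0.26] [0.27 0.33]
side h [-0.04  0.83]
[ 0.5908  0.0758  0.4636  0.0689 -0.3032  1.0335 -0.33    0.3234]
[298.0573 306.9982]
[277.6211 307.1229]
[294.5305 232.8345]
[273.392  232.9812]
[303.8633 183.3064]
[0.6105 0.0856 0.1539]
(array([ 51.7174, -56.9363, -83.2874]), [np.float64(-0.002037767706695062), np.float64(3.1395548858830984)])
```

Call:
{"op": "move_arm", "data": {"rows": [[[0,-15,-25],0,85],[[0,-35,-55],0,85],[[10,-57,-83],0,85],[[40,-57,-83],0,85],[[75,-57,-83],0,85],[[110,-57,-83],0,85],[[140,-57,-83],0,85],[[150,-57,-83],0,85]]}}

```text
clock: 3.3
position: [0.6072, 0.088, 0.2469]
ee_rot: [0.372, -0.599, 0.372, 0.604]
contact_force: [-0.6, 1.4, 0.7]
width: 0.0852
```

```bash
python3 - <<'E'
from h import *
np.set_printoptions(precision=4,suppress=True)
c,R,x=jointfit(0); h=.085+x[3]
p,M=tool(); print(p,M)
im=snap('wrist','w2.png'); np.save('w2cal.npy',viewer.get_calibration('wrist'),allow_pickle=True)
cv2.imwrite('pics/w2z.png',cv2.resize(im[:,:,::-1],None,fx=1.5,fy=1.5,interpolation=cv2.INTER_CUBIC))
for q in [[.018,.008,h+.014-.0033],[.018,-.008,h+.014-.0033],[-.04,.008,h+.014-.0056],[-.04,-.008,h+.014-.0056],[-.07,0,.056],[.1,0,.26]]: print(proj('wrist',F(q,c,R))[0]*1.5)
print(goal(F([.022,0,h-.0033-.015],c,R),x[2]+np.pi/2))
im=snap('side','s2.png');cv2.imwrite('pics/s2z.png',cv2.resize(im[60:240,180:380,::-1],None,fx=3,fy=3,interpolation=cv2.INTER_CUBIC))
E
```

```text
[0.6072 0.088  0.2469] [[-0.0064 -0.8944 -0.4472]
 [ 0.0039 -0.4473  0.8944]
 [-1.      0.004   0.0064]]
[391.3188 295.3632]
[356.7029 295.4248]
[391.704  166.1926]
[355.097  166.1995]
[375.4527 112.5392]
[371.6508 619.5354]
(array([111.5153,  -2.2145,  -3.9851]), [np.float64(6.981731989503568e-06), np.float64(-3.1415856718578037)])
```

View pics/w2z.png

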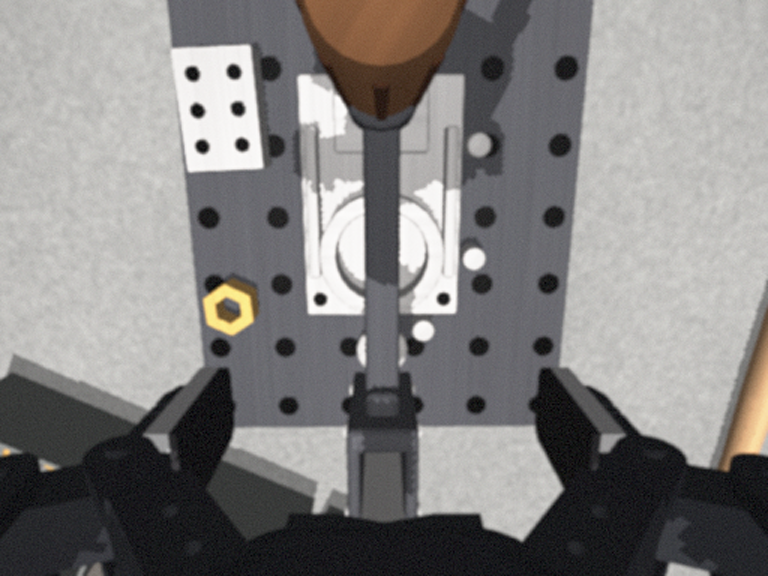

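View pics/s2z.png

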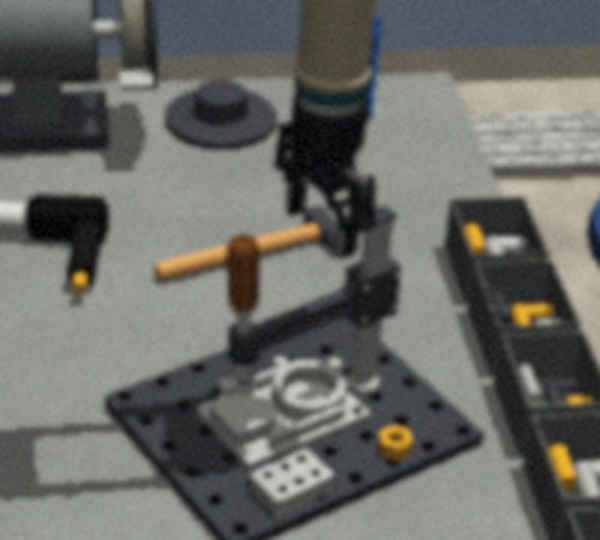

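Call:
{"op": "move_arm", "data": {"rows": [[[30,-1,-0.5],0,85],[[60,-2,-0.5],0,85],[[80,-2,-0.5],0,85],[[90,-2,-0.5],0,85],[[90,-2,-0.5],0,85]]}}

```text
clock: 3.82
position: [0.6107, 0.0889, 0.1599]
ee_rot: [0.372, -0.6, 0.371, 0.603]
contact_force: [0.1, -0.4, 0.9]
width: 0.085
```

```bash
python3 - <<'E'
from h import *
np.set_printoptions(precision=4,suppress=True)
s=manip.get_state();print(s['contact_force'],s['position'])
im=snap('wrist','w3.png');cv2.imwrite('pics/w3z.png',cv2.resize(im[:,:,::-1],None,fx=1.5,fy=1.5,interpolation=cv2.INTER_CUBIC))
im=snap('side','s3.png');cv2.imwrite('pics/s3z.png',cv2.resize(im[60:240,180:380,::-1],None,fx=3,fy=3,interpolation=cv2.INTER_CUBIC))
E
```

```text
[ 0.0553 -0.4386  0.8658] [0.6107 0.0889 0.1599]
```

View pics/w3z.png

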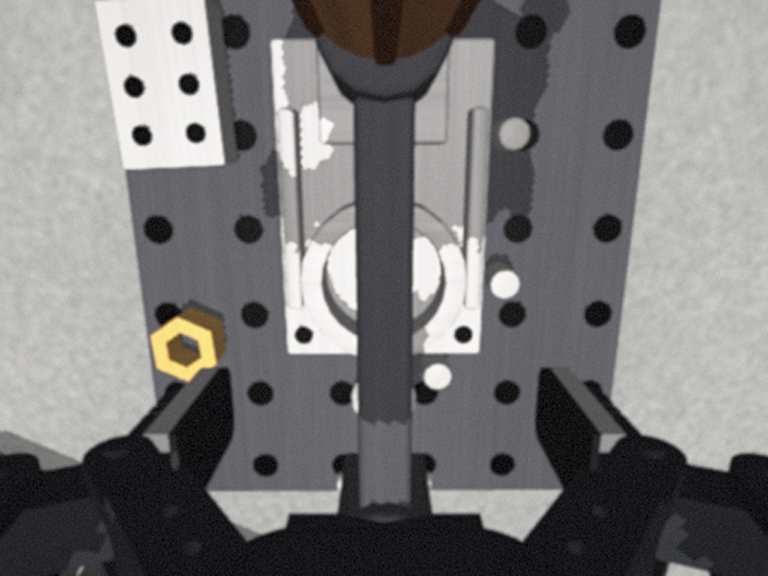

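View pics/s3z.png

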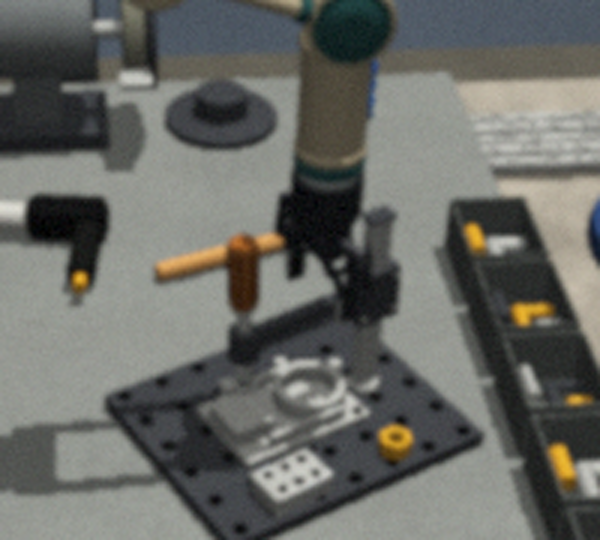

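```bash
python3 - <<'E'
from h import *
np.set_printoptions(precision=4,suppress=True)
c,R,x=jointfit(0);p,M=tool()
f=lambda P:np.r_[R.T@(P[:2]-c),P[2]]
print('tcp',f(p))
print(f(onz('wrist',(385/1.5,505/1.5),.165)), f(onz('wrist',(385/1.5,98/1.5),.162)))
# beam lines
print(f(onz('wrist',(384.5/1.5,300/1.5),.163)),f(onz('wrist',(384.5/1.5,120/1.5),.163)))
# width est
for z in (.155,.16,.165,.17): print(z,np.linalg.norm(onz('wrist',(359/1.5,450/1.5),z)-onz('wrist',(411.5/1.5,450/1.5),z)),np.linalg.norm(onz('wrist',(354/1.5,150/1.5),z)-onz('wrist',(413.5/1.5,150/1.5),z)))
print(f(onz('wrist',(280/1.5,353/1.5),.032)),f(onz('wrist',(481/1.5,353/1.5),.032)),f(onz('wrist',(383/1.5,142/1.5),.056)))
E
```

```text
tcp [0.0251 0.002  0.1623]
[0.0697 0.0031 0.165 ] [-0.0548  0.003   0.162 ]
[0.0008 0.0029 0.163 ] [-0.0492  0.0029  0.163 ]
0.155 0.017676501886493005 0.017003449806614584
0.16 0.01709048298163169 0.016439744210421367
0.165 0.016504464076770475 0.01587603861422813
0.17 0.015918445171909178 0.015312333018034942
[ 0.0717 -0.0569  0.032 ] [0.0719 0.0593 0.032 ] [-0.045   0.0026  0.056 ]
```

Call:
{"op": "move_arm", "data": {"rows": [[[10,1,0],0,85],[[20,2,0],0,85],[[26,2,0],0,85],[[26,2,0],0,85]]}}

```text
clock: 4.25
position: [0.6094, 0.0879, 0.1348]
ee_rot: [0.373, -0.6, 0.371, 0.603]
contact_force: [-0.1, -0.8, -0.2]
width: 0.0852
```

```bash
python3 - <<'E'
from h import *
np.set_printoptions(precision=4,suppress=True)
s=manip.get_state();print(s['contact_force'],s['position'],s['moment'])
im=snap('wrist','w4.png');cv2.imwrite('pics/w4z.png',cv2.resize(im[:,:,::-1],None,fx=1.5,fy=1.5,interpolation=cv2.INTER_CUBIC))
E
```

```text
[-0.1384 -0.7776 -0.2458] [0.6094 0.0879 0.1348] [-0.0072  0.083  -0.0182]
```

View pics/w4z.png

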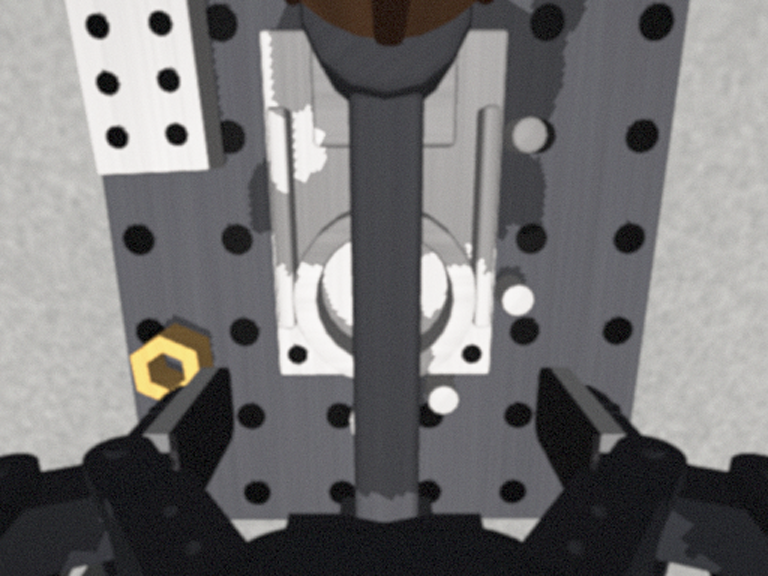

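Call:
{"op": "move_arm", "data": {"rows": [[[0,0,0.5],0,40],[[0,0,0.5],0,25],[[0,0,0.5],0,17],[[0,0,0.5],0,12],[[0,0,0.5],0,12],[[0,0,0.5],0,12]], "force": 30}}

```text
clock: 4.8
position: [0.6097, 0.0885, 0.1357]
ee_rot: [0.373, -0.601, 0.37, 0.602]
contact_force: [-0.7, 1.1, 0.2]
width: 0.0158
```

```bash
cat > st.py <<'E'
from h import *
np.set_printoptions(precision=3,suppress=True)
s=manip.get_state();p,M=tool(s);print(s['clock'],s['contact_force'],s['position']*1000,s['moment'],s['width'],'Ftool',M.T@s['contact_force'],'xdir',M[:,0])
E
python3 st.py
```

```text
4.8 [-0.713  1.134  0.186] [609.679  88.483 135.66 ] [0.055 0.035 0.099] 0.015785026459428617 Ftool [-0.181  0.13   1.334] xdir [ 0.     0.004 -1.   ]
```

Call:
{"op": "move_arm", "data": {"rows": [[[-1,0,0],0,12],[[-2,0,0],0,12],[[-3,0,0],0,12],[[-3,0,0],0,12],[[-3,0,0],0,12]], "force": 30}}

```text
clock: 5.22
position: [0.6096, 0.0885, 0.138]
ee_rot: [0.373, -0.601, 0.371, 0.603]
contact_force: [2.7, 2.5, -8.3]
width: 0.0159
```

```bash
python3 st.py;  python3 - <<'E'
from h import *
im=snap('wrist','w5.png');cv2.imwrite('pics/w5z.png',cv2.resize(im[:,:,::-1],None,fx=1.5,fy=1.5,interpolation=cv2.INTER_CUBIC))
E
```

```text
5.2167 [ 2.675  2.517 -8.344] [609.622  88.55  138.012] [ 0.055 -0.234  0.039] 0.015859068674542186 Ftool [ 8.354 -3.507  1.019] xdir [-0.001  0.004 -1.   ]
```

View pics/w5z.png

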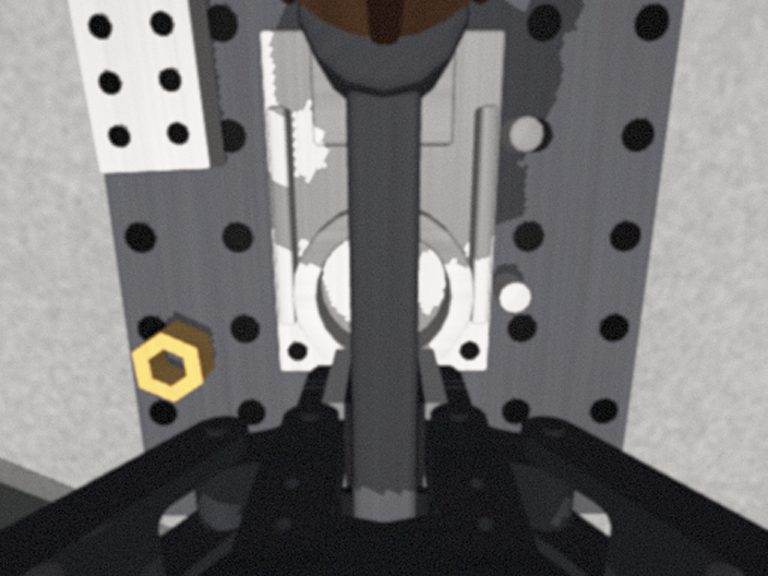

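Call:
{"op": "move_arm", "data": {"rows": [[[-1,0,0],0,12],[[-1,0,0],0,12],[[-1,0,0],0,12],[[0,0,0],0,12],[[2,0,0],0,12],[[4,0,0],0,12]], "force": 80}}

```text
clock: 5.77
position: [0.6098, 0.0885, 0.1385]
ee_rot: [0.373, -0.601, 0.37, 0.602]
contact_force: [-7.5, 0.4, 25.0]
width: 0.0151
```

```bash
python3 st.py
```

```text
5.7667 [-7.489  0.354 25.005] [609.799  88.473 138.527] [0.071 1.11  0.128] 0.01505463517601244 Ftool [-25.019   6.445   3.739] xdir [ 0.002  0.004 -1.   ]
```

Call:
{"op": "move_arm", "data": {"rows": [[[-1,0,0],0,12],[[-2,0,0],0,12],[[-2,0,0],0,12],[[-2,0,0],0,12]], "force": 30}}

```text
clock: 6.1
position: [0.6097, 0.0885, 0.1415]
ee_rot: [0.373, -0.602, 0.37, 0.602]
contact_force: [-0.8, 1.0, 3.7]
width: 0.0151
```

```bash
python3 st.py;  cat > side.py <<'E'
from h import *
import sys
ref=cv2.imread('pics/s2.png'); im=snap('side',sys.argv[1]+'.png')[:,:,::-1].copy()
cv2.imwrite('pics/'+sys.argv[1]+'z.png',cv2.resize(im[100:240,180:380],None,fx=4,fy=4,interpolation=cv2.INTER_CUBIC))
def match(box,r=8):
    x0,x1,y0,y1=box; T=cv2.resize(ref[y0:y1,x0:x1],None,fx=8,fy=8,interpolation=cv2.INTER_CUBIC)
    I=cv2.resize(im[y0-r:y1+r+8,x0-r:x1+r],None,fx=8,fy=8,interpolation=cv2.INTER_CUBIC)
    m=cv2.matchTemplate(I,T,cv2.TM_CCOEFF_NORMED); _,v,_,l=cv2.minMaxLoc(m); return (np.array(l)/8-r).round(2),round(v,3)
print('handle',match((254,268,137,168)),'boss',match((255,268,163,182)),'bar top',match((300,312,128,142)),'block',match((303,314,145,170)))
E
python3 side.py s5
```

```text
6.1 [-0.831  1.011  3.685] [609.724  88.51  141.458] [0.034 0.311 0.055] 0.015132359522412939 Ftool [-3.682  0.275  1.286] xdir [ 0.002  0.004 -1.   ]
handle (array([ 0., -1.]), 0.966) boss (array([ 0.12, -1.38]), 0.991) bar top (array([5. , 1.5]), 0.673) block (array([ 0.12, -1.38]), 0.994)
```

View pics/s5z.png

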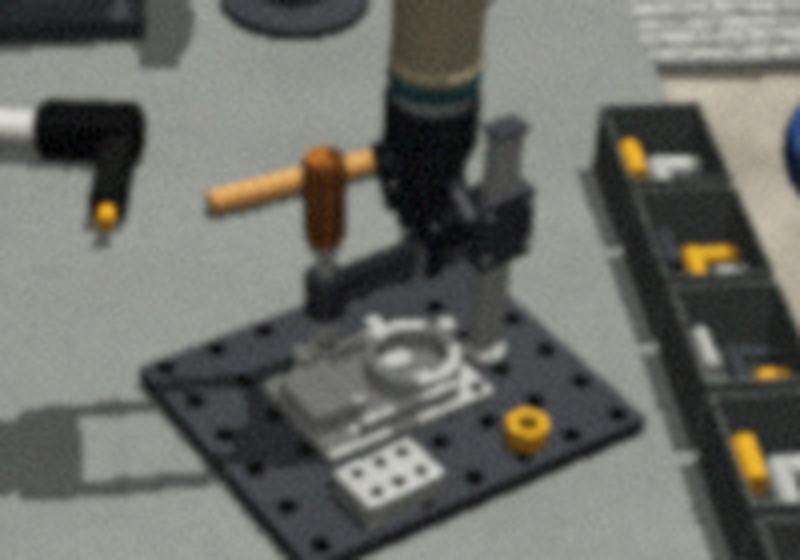

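Call:
{"op": "move_arm", "data": {"rows": [[[0,0,0],0,12],[[0,0,0],0,12],[[-1.5,0,0],0,12],[[-3,0,0],0,12],[[-4,0,0],0,12],[[-4,0,0],0,12]], "force": 20}}

```text
clock: 6.65
position: [0.6097, 0.0885, 0.1446]
ee_rot: [0.373, -0.601, 0.37, 0.602]
contact_force: [1.8, 1.4, -8.9]
width: 0.015
```

```bash
python3 st.py; python3 side.py s6
```

```text
6.65 [ 1.828  1.45  -8.894] [609.655  88.543 144.568] [ 0.073 -0.163  0.014] 0.015048934916516949 Ftool [ 8.902 -2.256  0.449] xdir [ 0.001  0.004 -1.   ]
handle (array([ 0.12, -1.75]), 0.944) boss (array([ 0.25, -2.12]), 0.985) bar top (array([5. , 1.5]), 0.669) block (array([ 0.25, -2.  ]), 0.994)
```

Call:
{"op": "move_arm", "data": {"rows": [[[-4,0,0],0,12],[[-8,0,0],0,12],[[-12,0,0],0,12],[[-16,0,0],0,12],[[-20,0,0],0,12],[[-24,0,0],0,12],[[-24,0,0],0,12]], "force": 20}}

```text
clock: 7.28
position: [0.6097, 0.0885, 0.17]
ee_rot: [0.373, -0.602, 0.37, 0.602]
contact_force: [1.1, 1.5, -2.3]
width: 0.0151
```

```bash
python3 st.py; python3 side.py s7
```

```text
7.2833 [ 1.117  1.507 -2.258] [609.738  88.51  170.047] [ 0.107 -0.001  0.02 ] 0.015126115289988066 Ftool [ 2.268 -1.664  0.841] xdir [ 0.003  0.004 -1.   ]
handle (array([ 0.38, -8.  ]), 0.86) boss (array([ 0.25, -8.  ]), 0.904) bar top (array([ 8., 16.]), 0.69) block (array([ 0.88, -8.  ]), 0.988)
```

View pics/s7z.png

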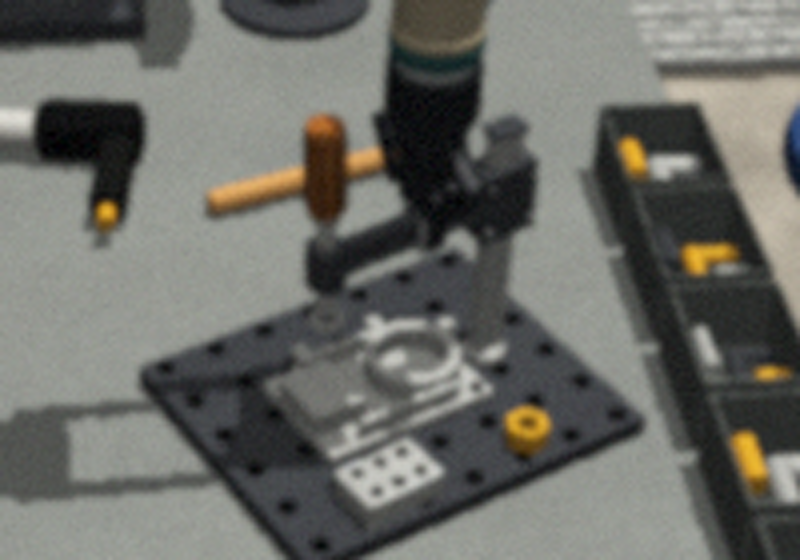

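Call:
{"op": "move_arm", "data": {"rows": [[[-4,0,0],0,12],[[-8,0,0],0,12],[[-12,0,0],0,12],[[-16,0,0],0,12],[[-20,0,0],0,12],[[-20,0,0],0,12]], "force": 20}}

```text
clock: 7.83
position: [0.6096, 0.0885, 0.1893]
ee_rot: [0.373, -0.601, 0.37, 0.602]
contact_force: [3.7, 2.4, -13.0]
width: 0.0147
```

```bash
sed -i 's/r=8)/r=20)/; s/y1+r+8/y1+r/' side.py; python3 st.py; python3 side.py s8
```

```text
7.8333 [  3.686   2.414 -12.986] [609.563  88.522 189.261] [ 0.143 -0.433  0.038] 0.014664979369029246 Ftool [13.003 -4.332  0.465] xdir [ 0.002  0.005 -1.   ]
handle (array([  2.5 , -16.25]), 0.839) boss (array([  0.75, -15.5 ]), 0.887) bar top (array([ 8.38, 17.75]), 0.768) block (array([  1.25, -11.5 ]), 0.977)
```

View pics/s8z.png

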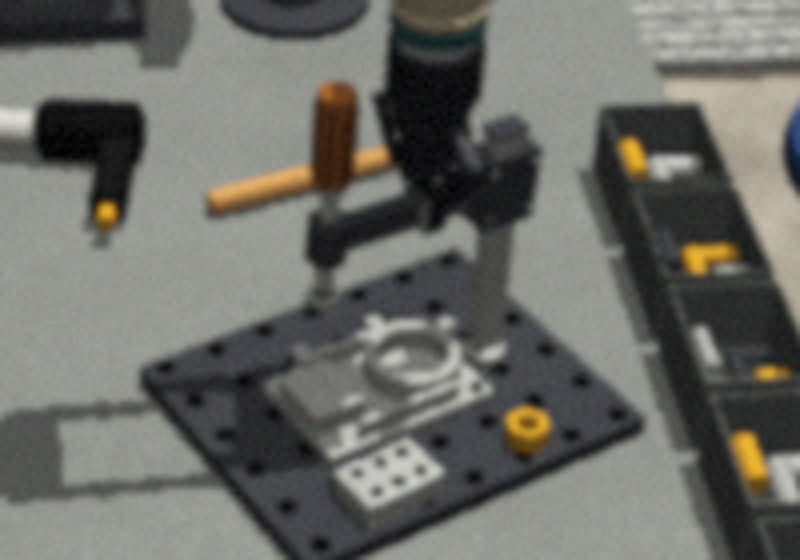

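Call:
{"op": "move_arm", "data": {"rows": [[[1,0,0],0,12],[[2,0,0],0,12],[[4,0,0],0,12],[[6,0,0],0,12],[[8,0,0],0,12],[[10,0,0],0,12]], "force": 40}}

```text
clock: 8.38
position: [0.6096, 0.0885, 0.1796]
ee_rot: [0.373, -0.602, 0.37, 0.602]
contact_force: [0.4, 1.1, -5.0]
width: 0.015
```

```bash
python3 st.py; python3 side.py s9
```

```text
8.3833 [ 0.422  1.084 -5.005] [609.578  88.485 179.62 ] [ 0.269 -0.228  0.081] 0.01499462549956563 Ftool [ 5.011 -0.842  0.765] xdir [ 0.002  0.004 -1.   ]
handle (array([  2.25, -13.75]), 0.858) boss (array([  0.62, -13.12]), 0.914) bar top (array([ 8.25, 20.  ]), 0.773) block (array([ 1.  , -9.12]), 0.982)
```

View pics/s9z.png

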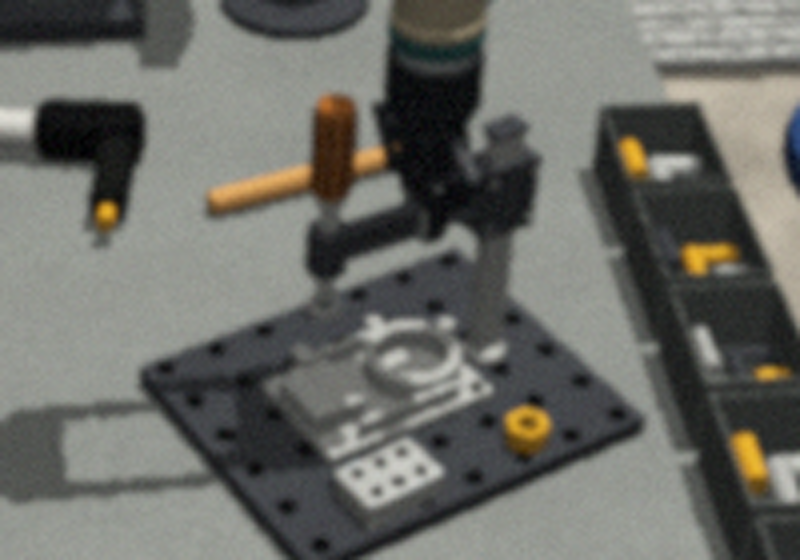

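Call:
{"op": "move_arm", "data": {"rows": [[[6,0,0],0,12],[[12,0,0],0,12],[[18,0,0],0,12],[[24,0,0],0,12],[[30,0,0],0,12],[[36,0,0],0,12],[[40,0,0],0,12],[[40,0,0],0,12]]}}

```text
clock: 9.1
position: [0.6096, 0.0886, 0.1372]
ee_rot: [0.373, -0.601, 0.37, 0.602]
contact_force: [3.5, 1.1, -9.2]
width: 0.0148
```

```bash
python3 st.py; python3 side.py s10
```

```text
9.1 [ 3.472  1.111 -9.237] [609.552  88.553 137.242] [-0.08  -0.24   0.031] 0.014814633000750336 Ftool [ 9.244 -3.579 -0.594] xdir [ 0.001  0.004 -1.   ]
handle (array([ 1.88, -2.12]), 0.922) boss (array([ 0.5, -2. ]), 0.981) bar top (array([ -5.75, -20.  ]), 0.72) block (array([-0.12,  1.25]), 0.99)
```

View pics/s10z.png

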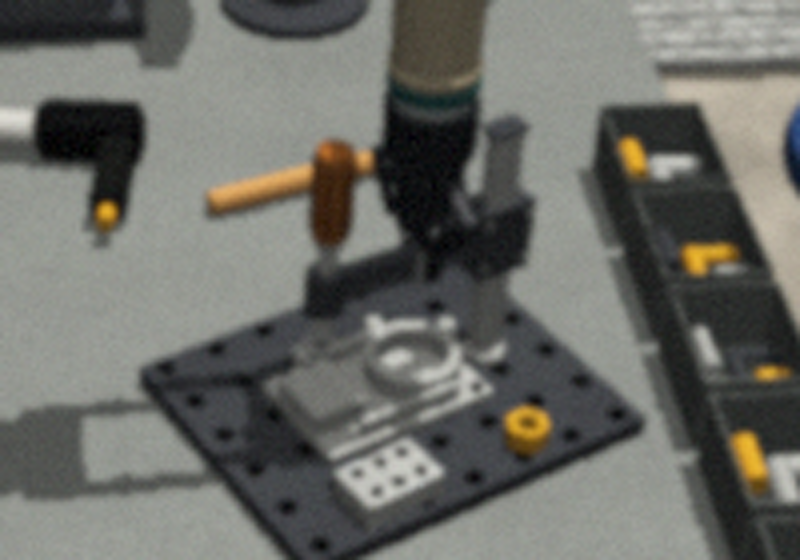

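Call:
{"op": "move_arm", "data": {"rows": [[[5,0,0],0,12],[[10,0,0],0,12],[[15,0,0],0,12],[[20,0,0],0,12],[[24,0,0],0,12],[[27,0,0],0,12],[[28,0,0],0,12],[[29,0,0],0,12]]}}

```text
clock: 9.82
position: [0.6095, 0.0886, 0.1079]
ee_rot: [0.373, -0.601, 0.37, 0.602]
contact_force: [0.5, -0.4, -4.6]
width: 0.015
```

```bash
python3 st.py; python3 side.py s11
```

```text
9.8167 [ 0.466 -0.357 -4.593] [609.545  88.577 107.891] [-0.114 -0.184 -0.003] 0.014971331548123778 Ftool [ 4.592 -0.248 -0.544] xdir [ 0.     0.004 -1.   ]
handle (array([1.5, 4.5]), 0.853) boss (array([0.12, 4.75]), 0.944) bar top (array([ -6.  , -12.75]), 0.711) block (array([-0.88,  7.75]), 0.935)
```

View pics/s11z.png

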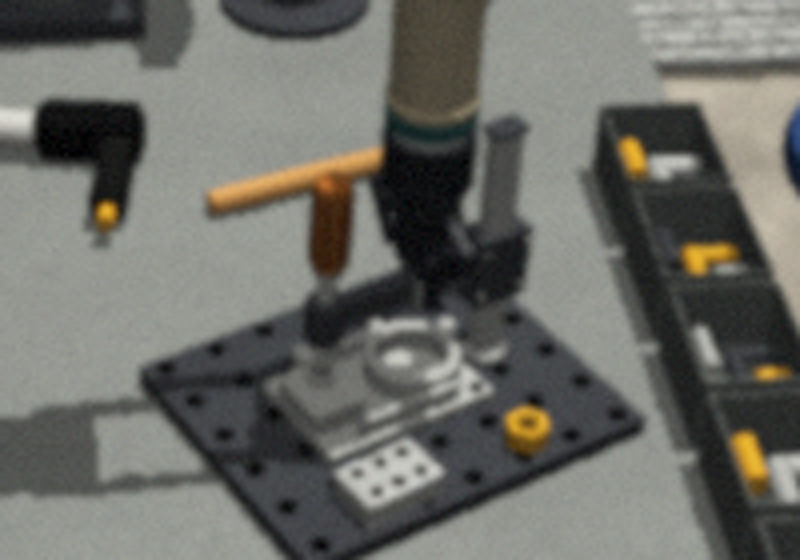

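Call:
{"op": "move_arm", "data": {"rows": [[[1,0,0],0,12],[[2,0,0],0,12],[[3,0,0],0,12],[[4,0,0],0,12],[[4,0,0],0,12]]}}

```text
clock: 10.28
position: [0.6095, 0.0886, 0.1036]
ee_rot: [0.373, -0.601, 0.37, 0.602]
contact_force: [1.1, -0.2, -5.4]
width: 0.0151
```

```bash
python3 st.py
```

```text
10.2833 [ 1.075 -0.193 -5.408] [609.523  88.581 103.581] [-0.098 -0.248  0.009] 0.015071222895738205 Ftool [ 5.407 -0.864 -0.673] xdir [ 0.     0.004 -1.   ]
```

Call:
{"op": "move_arm", "data": {"rows": [[[0.7,0,0],0,12],[[1.4,0,0],0,12],[[2,0,0],0,12],[[2.5,0,0],0,12],[[2.5,0,0],0,12]]}}

```text
clock: 10.7
position: [0.6095, 0.0886, 0.1009]
ee_rot: [0.373, -0.601, 0.37, 0.602]
contact_force: [0.6, -0.7, -5.1]
width: 0.0146
```

```bash
python3 st.py
```

```text
10.7 [ 0.609 -0.709 -5.136] [609.538  88.591 100.931] [-0.143 -0.201 -0.026] 0.014636105390820874 Ftool [ 5.134 -0.218 -0.925] xdir [ 0.     0.004 -1.   ]
```

Call:
{"op": "move_arm", "data": {"rows": [[[0.5,0,0],0,12],[[1,0,0],0,12],[[1.5,0,0],0,12],[[1.5,0,0],0,12]]}}

```text
clock: 11.03
position: [0.6095, 0.0886, 0.0993]
ee_rot: [0.373, -0.601, 0.37, 0.602]
contact_force: [0.8, -0.5, -5.5]
width: 0.0147
```

```bash
python3 st.py
```

```text
11.0333 [ 0.769 -0.494 -5.465] [609.514  88.598  99.32 ] [-0.098 -0.178 -0.003] 0.014721758518475776 Ftool [ 5.463 -0.457 -0.805] xdir [ 0.     0.004 -1.   ]
```

Call:
{"op": "move_arm", "data": {"rows": [[[0.5,0,0],0,12],[[1,0,0],0,12],[[1.5,0,0],0,12],[[1.5,0,0],0,12]]}}

```text
clock: 11.37
position: [0.6095, 0.0886, 0.0977]
ee_rot: [0.373, -0.601, 0.37, 0.602]
contact_force: [0.1, 0.2, -5.9]
width: 0.0153
```

```bash
python3 st.py; python3 side.py s12
```

```text
11.3667 [ 0.051  0.159 -5.944] [609.513  88.577  97.679] [-0.126 -0.214 -0.013] 0.015287953851450821 Ftool [ 5.945 -0.107  0.098] xdir [-0.     0.004 -1.   ]
handle (array([1.38, 6.5 ]), 0.808) boss (array([0.  , 6.62]), 0.883) bar top (array([4.12, 9.75]), 0.671) block (array([-13.75, -14.88]), 0.827)
```

View pics/s12z.png

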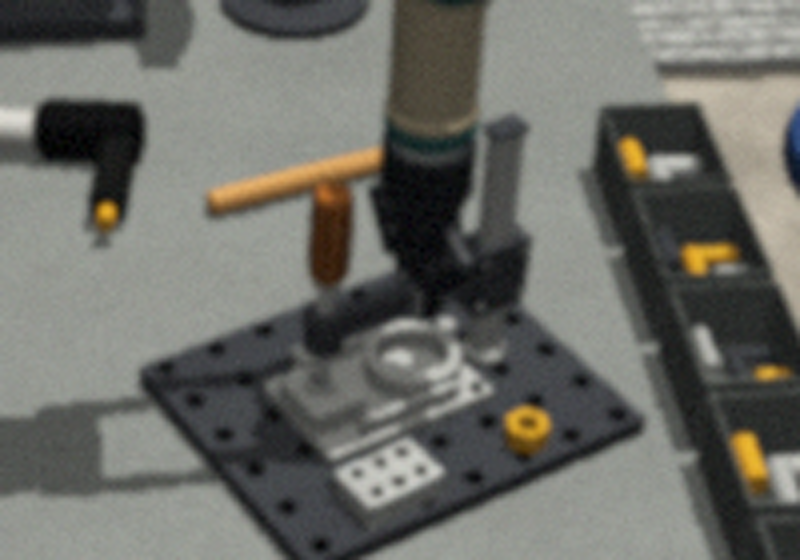

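Call:
{"op": "move_arm", "data": {"rows": [[[0.5,0,0],0,12],[[1,0,0],0,12],[[1.5,0,0],0,12],[[1.5,0,0],0,12]]}}

```text
clock: 11.75
position: [0.6095, 0.0886, 0.0961]
ee_rot: [0.373, -0.601, 0.37, 0.602]
contact_force: [-0.2, 0.7, -5.8]
width: 0.0148
```

```bash
python3 st.py
```

```text
11.75 [-0.207  0.691 -5.831] [609.518  88.581  96.079] [-0.099 -0.209 -0.002] 0.014821474321816613 Ftool [ 5.834 -0.115  0.69 ] xdir [-0.     0.004 -1.   ]
```

Call:
{"op": "move_arm", "data": {"rows": [[[0.5,0,0],0,12],[[1,0,0],0,12],[[1.5,0,0],0,12],[[1.5,0,0],0,12]]}}

```text
clock: 12.08
position: [0.6096, 0.0886, 0.0955]
ee_rot: [0.373, -0.601, 0.37, 0.602]
contact_force: [-1.4, -1.0, 1.6]
width: 0.0151
```

```bash
python3 st.py
```

```text
12.0833 [-1.352 -0.992  1.571] [609.566  88.593  95.461] [-0.188  0.331  0.031] 0.01508214087541123 Ftool [-1.576  1.649 -0.276] xdir [ 0.     0.004 -1.   ]
```

Call:
{"op": "move_arm", "data": {"rows": [[[0.5,0,0],0,12],[[1,0,0],0,12],[[1,0,0],0,12],[[1,0,0],0,12]]}}

```text
clock: 12.42
position: [0.6096, 0.0886, 0.0954]
ee_rot: [0.373, -0.601, 0.37, 0.602]
contact_force: [-1.8, -0.3, 4.9]
width: 0.0151
```

```bash
python3 st.py
```

```text
12.4167 [-1.76  -0.342  4.852] [609.564  88.617  95.382] [-0.223  0.444  0.025] 0.015104471587140678 Ftool [-4.855  1.714  0.497] xdir [ 0.001  0.004 -1.   ]
```

Call:
{"op": "move_arm", "data": {"rows": [[[1,0,0],0,12],[[1.5,0,0],0,12],[[2,0,0],0,12],[[2,0,0],0,12]]}}

```text
clock: 12.75
position: [0.6096, 0.0886, 0.0953]
ee_rot: [0.373, -0.601, 0.37, 0.602]
contact_force: [-3.0, -0.7, 10.1]
width: 0.0147
```

```bash
python3 st.py
```

```text
12.75 [-3.    -0.719 10.126] [609.577  88.589  95.267] [-0.226  0.723  0.019] 0.014679294300681075 Ftool [-10.134   2.97    0.726] xdir [ 0.002  0.004 -1.   ]
```

Call:
{"op": "move_arm", "data": {"rows": [[[0,0,0],0,12],[[-1,0,0],0,12],[[-1,0,0],0,30],[[-1,0,0],0,50],[[-1,0,0],0,50]], "force": 20}}

```text
clock: 13.17
position: [0.61, 0.0887, 0.0966]
ee_rot: [-0.373, 0.602, -0.37, -0.602]
contact_force: [-0.6, -0.0, 0.3]
width: 0.0493
```

```bash
python3 st.py; python3 side.py s13
```

```text
13.1667 [-0.6   -0.034  0.29 ] [610.     88.737  96.573] [ 0.034 -0.009 -0.087] 0.04934394194044842 Ftool [-0.292  0.551  0.24 ] xdir [ 0.003  0.004 -1.   ]
handle (array([1.5, 7. ]), 0.797) boss (array([0.12, 7.  ]), 0.856) bar top (array([ 3.88, 11.12]), 0.667) block (array([-13.75, -14.5 ]), 0.831)
```

View pics/s13z.png

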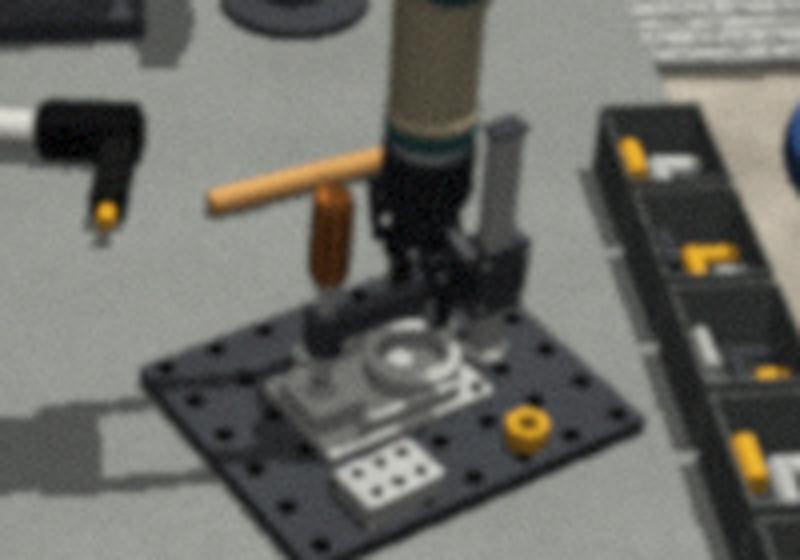

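Call:
{"op": "move_arm", "data": {"rows": [[[-15,0,0],0,50],[[-30,0,0],0,50],[[-45,2,0],0,50],[[-45,5,0],0,20],[[-45,5,0],0,0],[[-45,5,0],0,0],[[-45,5,0],0,0]], "force": 40}}

```text
clock: 13.8
position: [0.6047, 0.0863, 0.1405]
ee_rot: [0.373, -0.601, 0.37, 0.602]
contact_force: [0.0, -0.2, -0.4]
width: 0.002
```

```bash
python3 st.py; python3 - <<'E'
from h import *
c,R,x=jointfit(0);p,M=tool();print(R.T@(p[:2]-c))
im=snap('wrist','w14.png');cv2.imwrite('pics/w14z.png',cv2.resize(im[:,:,::-1],None,fx=1.5,fy=1.5,interpolation=cv2.INTER_CUBIC))
E
```

```text
13.8 [ 0.001 -0.188 -0.359] [604.666  86.29  140.539] [ 0.044  0.086 -0.017] 0.0020067726479222076 Ftool [ 0.358  0.084 -0.17 ] xdir [ 0.001  0.004 -1.   ]
[0.01706406 0.0031906 ]
```

View pics/w14z.png

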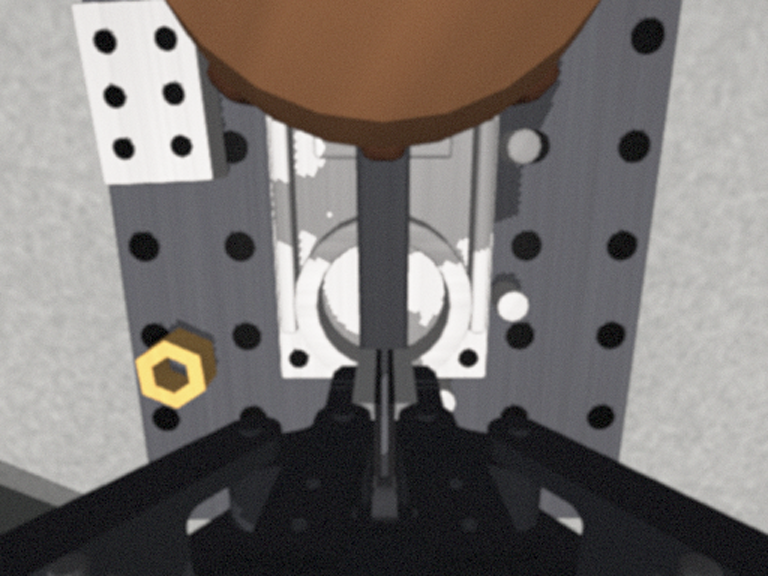

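Call:
{"op": "move_arm", "data": {"rows": [[[4,0,0],0,0],[[8,0,0],0,0],[[10,0,0],0,0],[[11,0,0],0,0],[[12,0,0],0,0],[[12,0,0],0,0]]}}

```text
clock: 14.35
position: [0.6043, 0.0864, 0.1287]
ee_rot: [0.373, -0.601, 0.37, 0.602]
contact_force: [-1.3, 0.4, 0.9]
width: -0.0004
```

```bash
python3 st.py
```

```text
14.35 [-1.338  0.401  0.939] [604.322  86.356 128.701] [-0.017  0.18  -0.024] -0.00037473531231224015 Ftool [-0.938  1.015  0.961] xdir [ 0.     0.004 -1.   ]
```

Call:
{"op": "move_arm", "data": {"rows": [[[0.5,0,0],0,0],[[1,0,0],0,0],[[1.5,0,0],0,0],[[1.5,0,0],0,0]]}}

```text
clock: 14.68
position: [0.6045, 0.0863, 0.1286]
ee_rot: [0.373, -0.601, 0.37, 0.602]
contact_force: [-3.2, -0.4, 8.1]
width: -0.0002
```

```bash
python3 st.py
```

```text
14.6833 [-3.178 -0.4    8.107] [604.465  86.34  128.576] [-0.134  0.49   0.007] -0.00020481712145317192 Ftool [-8.112  2.999  1.09 ] xdir [ 0.001  0.004 -1.   ]
```

Call:
{"op": "move_arm", "data": {"rows": [[[2,0,0],0,0],[[2.7,0,0],0,0],[[3.4,0,0],0,0],[[3.4,0,0],0,0],[[3.4,0,0],0,0]]}}

```text
clock: 15.1
position: [0.6045, 0.0864, 0.1283]
ee_rot: [-0.373, 0.602, -0.37, -0.601]
contact_force: [-4.9, -0.4, 17.0]
width: -0.0001
```

```bash
python3 st.py
```

```text
15.1 [-4.889 -0.425 17.025] [604.469  86.352 128.322] [-0.123  1.013  0.   ] -9.613643259562001e-05 Ftool [-17.04    4.488   1.847] xdir [ 0.003  0.004 -1.   ]
```

Call:
{"op": "move_arm", "data": {"rows": [[[3.6,0,0],0,0],[[4,0,0],0,0],[[4.3,0,0],0,0],[[4.3,0,0],0,0],[[4.3,0,0],0,0]]}}

```text
clock: 15.52
position: [0.6045, 0.0863, 0.1282]
ee_rot: [-0.374, 0.603, -0.369, -0.601]
contact_force: [-7.0, -1.4, 21.6]
width: -0.0001
```

```bash
python3 st.py
```

```text
15.5167 [-7.011 -1.363 21.608] [604.49   86.338 128.218] [-0.2    1.346 -0.038] -7.029794266957269e-05 Ftool [-21.65    6.738   1.942] xdir [ 0.005  0.004 -1.   ]
```

Call:
{"op": "move_arm", "data": {"rows": [[[-5,0,0],0,0],[[-20,0,0],0,0],[[-50,0,0],0,0],[[-85,0,0],0,10],[[-120,0,0],0,40],[[-155,0,0],0,60],[[-180,0,0],0,85]]}}

```text
clock: 16.1
position: [0.6045, 0.0857, 0.3116]
ee_rot: [-0.374, 0.604, -0.368, -0.599]
contact_force: [0.5, 0.1, -0.2]
width: 0.0458
```

```bash
python3 st.py; python3 - <<'E'
from h import *
print(manip.get_state()['qpos'])
im=snap('wrist','w15.png');np.save('w15cal.npy',viewer.get_calibration('wrist'),allow_pickle=True);cv2.imwrite('pics/w15z.png',cv2.resize(im[:,:,::-1],None,fx=1.5,fy=1.5,interpolation=cv2.INTER_CUBIC))
im=snap('side','s15.png');cv2.imwrite('pics/s15z.png',cv2.resize(im[100:240,180:380,::-1],None,fx=4,fy=4,interpolation=cv2.INTER_CUBIC))
c,R,x=jointfit(0); c=c+R@[0,.003]; print(c,x[2])
for q in [[-.065,0,.255],[-.065,.016,.255],[-.065,-.016,.255],[-.081,0,.255],[-.07,0,.056]]: print(proj('wrist',F(q,c,R))[0]*1.5)
E
```

```text
16.1 [ 0.503  0.057 -0.228] [604.534  85.749 311.632] [-0.017 -0.008  0.004] 0.04583878212494069 Ftool [ 0.233 -0.473 -0.174] xdir [ 0.01   0.004 -1.   ]
[ 0.02486906  0.29338021  1.28474135  0.00353923  1.55323715 -2.01073102]
[0.58948823 0.07848853] 0.4635965808975955
[385.31696117 101.00527808]
[428.336548   101.04874673]
[342.32132877 100.96183364]
[385.40370831  54.1521148 ]
[385.65694239 114.47830669]
```

View pics/w15z.png

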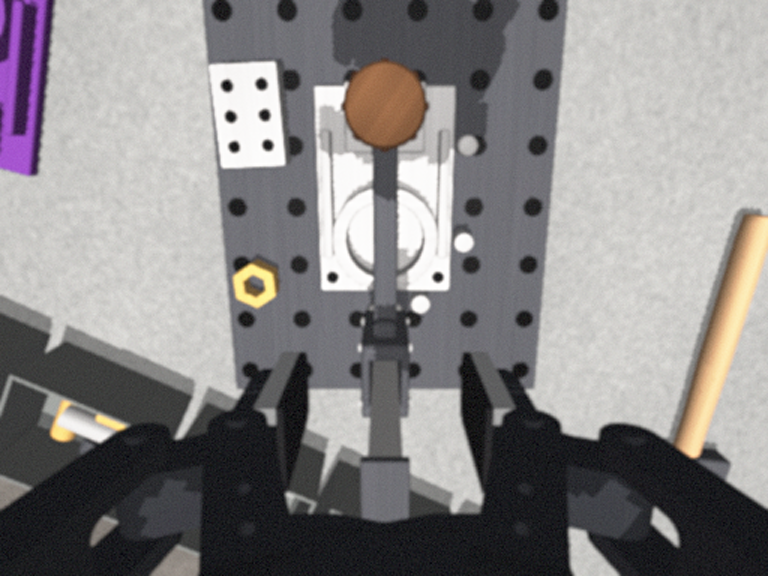

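View pics/s15z.png

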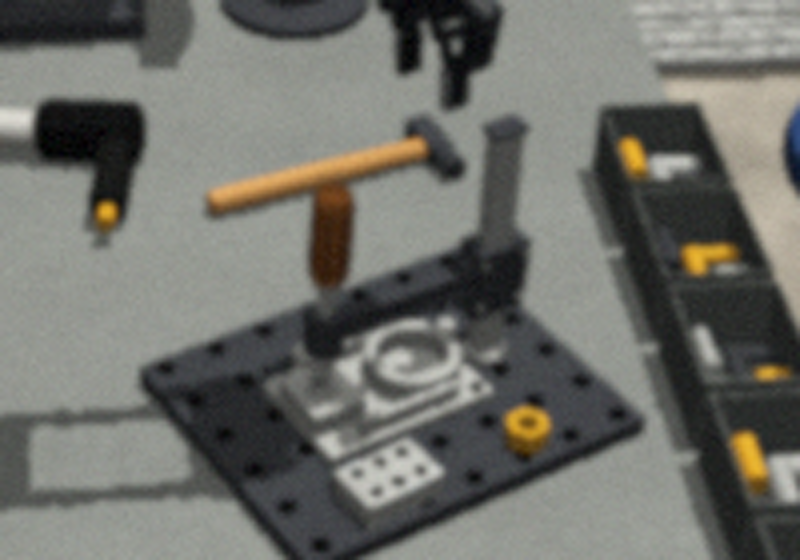

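```bash
python3 - <<'E'
from h import *
np.set_printoptions(precision=2,suppress=True)
c,R,x=jointfit(0); c=c+R@[0,.003]
print(goal(F([-.065,0,.209],c,R),x[2]+np.pi/2)); print(onz('wrist',(385/1.5,104/1.5),.255), F([-.064,0,.255],c,R))
E
```

```text
(array([103.34,  85.03,   1.45]), [np.float64(0.0012955394985840595), np.float64(-3.140297114091209)])
[0.53 0.05 0.26] [0.53 0.05 0.26]
```

Call:
{"op": "move_arm", "data": {"rows": [[[0,25,0],0,85],[[0,55,1],0,85],[[0,80,1.5],0,85],[[10,85,1.5],0,85],[[30,85,1.5],0,85],[[40,85,1.5],0,85],[[40,85,1.5],0,85]]}}

```text
clock: 16.78
position: [0.5285, 0.0492, 0.269]
ee_rot: [-0.375, 0.604, -0.368, -0.599]
contact_force: [0.1, -0.9, -0.0]
width: 0.085
```

```bash
python3 st.py; python3 - <<'E'
from h import *
np.set_printoptions(precision=2,suppress=True)
c,R,x=jointfit(0); c=c+R@[0,.003]
print(goal(F([-.065,0,.209],c,R),x[2]+np.pi/2))
im=snap('top','t16.png');cv2.imwrite('pics/t16z.png',cv2.resize(im[110:240,150:320,::-1],None,fx=4.5,fy=4.5,interpolation=cv2.INTER_CUBIC))
im=snap('wrist','w16.png');cv2.imwrite('pics/w16z.png',cv2.resize(im[:,:,::-1],None,fx=1.5,fy=1.5,interpolation=cv2.INTER_CUBIC))
for q in [[-.0645,0,.255]]: print(proj('wrist',F(q,c,R))[0]*1.5)
E
```

```text
16.7833 [ 0.12  -0.921 -0.02 ] [528.474  49.201 268.976] [-0.028  0.002  0.078] 0.08499006807914938 Ftool [ 0.017  0.306 -0.877] xdir [ 0.01   0.004 -1.   ]
(array([60.  , -1.99, -1.04]), [np.float64(0.001008704778013742), np.float64(-3.1405839488117793)])
[380.84 357.37]
```

View pics/w16z.png

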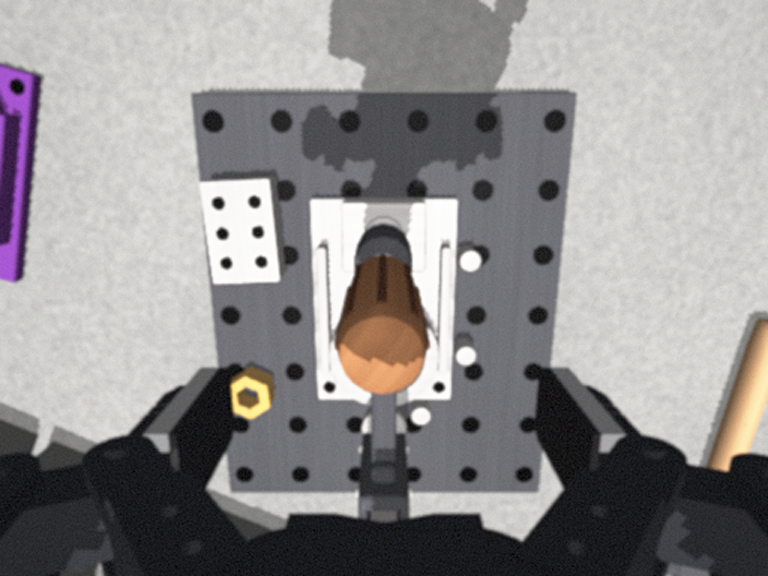

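Call:
{"op": "move_arm", "data": {"rows": [[[20,-0.5,-0.7],0,85],[[40,-0.5,-0.7],0,85],[[54,-0.5,-0.7],0,85],[[60,-0.5,-0.7],0,85],[[60,-0.5,-0.7],0,60],[[60,-0.5,-0.7],0,45],[[60,-0.5,-0.7],0,38]], "force": 30}}

```text
clock: 17.47
position: [0.5331, 0.0492, 0.2129]
ee_rot: [-0.376, 0.606, -0.367, -0.597]
contact_force: [1.0, -0.9, -0.2]
width: 0.0518
```

```bash
python3 st.py; python3 - <<'E'
from h import *
im=snap('side','s17.png');cv2.imwrite('pics/s17z.png',cv2.resize(im[100:240,180:380,::-1],None,fx=4,fy=4,interpolation=cv2.INTER_CUBIC))
im=snap('wrist','w17.png');cv2.imwrite('pics/w17z.png',cv2.resize(im[:,:,::-1],None,fx=1.5,fy=1.5,interpolation=cv2.INTER_CUBIC))
E
```

```text
17.4667 [ 1.032 -0.909 -0.194] [533.146  49.158 212.855] [-0.05  -0.015  0.003] 0.05175275477625539 Ftool [ 0.209 -0.511 -1.274] xdir [ 0.018  0.004 -1.   ]
```

View pics/s17z.png

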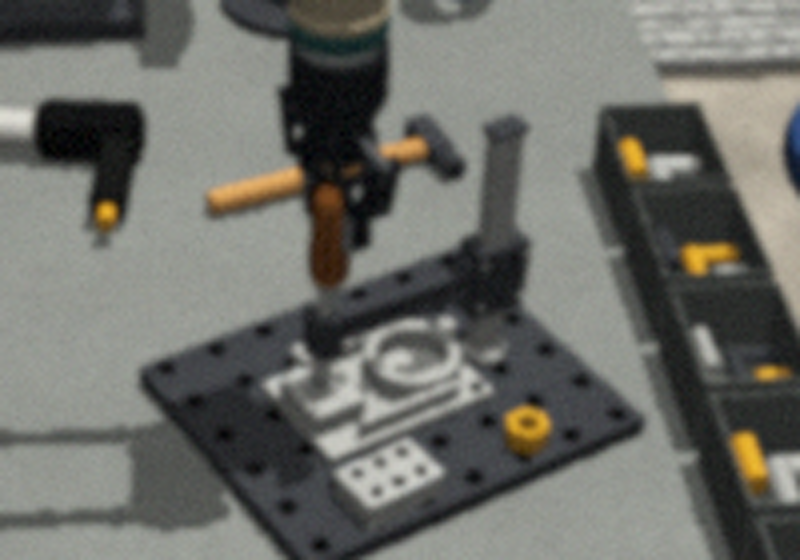

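View pics/w17z.png

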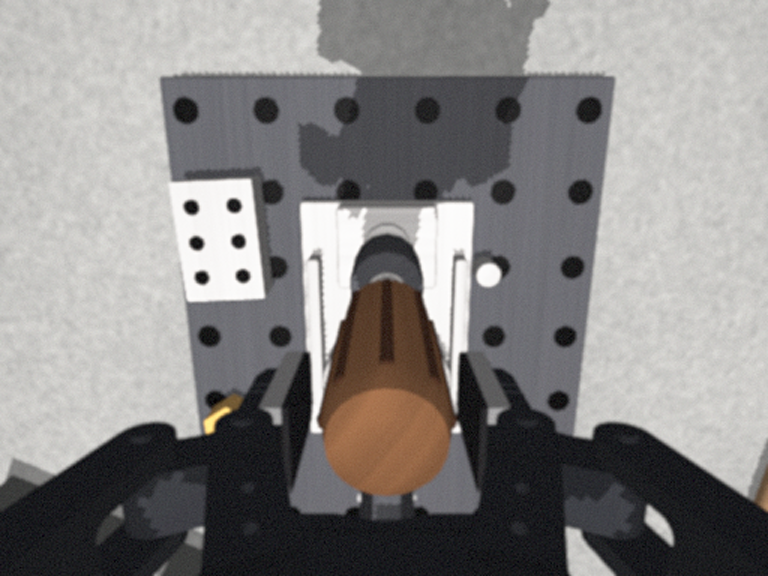

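```bash
python3 - <<'E'
from h import *
np.set_printoptions(precision=4,suppress=True)
c,R,x=jointfit(0); c=c+R@[0,.003]; p,M=tool(); print(R.T@(p[:2]-c)); print(R.T@((p-.019*M[:,0])[:2]-c))
for q in [[-.065,0,.253]]: print(proj('wrist',F(q,c,R))[0]*1.5)
# handle centre in wrist img: tool-plane position at z=.253
P=onz('wrist',(386/1.5,440/1.5),.253); print(R.T@(P[:2]-c), M.T@(P-p))
E
```

```text
[-0.0637 -0.001 ]
[-0.0641 -0.0009]
[383.9779 446.7847]
[-0.0668  0.0005] [-0.0402  0.0023  0.0013]
```

Call:
{"op": "move_arm", "data": {"rows": [[[0,1,0.7],0,45],[[0,2,0.7],0,38],[[0,2,0.7],0,33],[[0,2,0.7],0,29],[[0,2,0.7],0,28],[[0,2,0.7],0,28]], "force": 30}}

```text
clock: 18.07
position: [0.5309, 0.049, 0.2133]
ee_rot: [-0.376, 0.606, -0.367, -0.597]
contact_force: [-0.8, 0.1, 4.1]
width: 0.0315
```

```bash
python3 st.py
```

```text
18.0667 [-0.809  0.053  4.084] [530.866  48.961 213.323] [0.198 0.269 0.017] 0.031543675378053894 Ftool [-4.098  0.625  0.392] xdir [ 0.018  0.004 -1.   ]
```

Call:
{"op": "move_arm", "data": {"rows": [[[-0.7,0,0],0,28],[[-0.7,0,0],0.1,28],[[-0.7,0,0],0.2,28],[[-0.7,0,0],0.3,28],[[-0.7,0,0],0.4,28],[[-0.7,0,0],0.5,28],[[-0.7,0,0],0.5,28]], "force": 40}}

```text
clock: 18.65
position: [0.531, 0.0468, 0.2134]
ee_rot: [0.513, -0.496, 0.504, 0.486]
contact_force: [-0.6, -3.7, -2.5]
width: 0.0309
```

```bash
python3 st.py; python3 - <<'E'
from h import *
print(manip.get_state()['qpos'])
im=snap('wrist','w18.png');cv2.imwrite('pics/w18z.png',cv2.resize(im[:,:,::-1],None,fx=1.5,fy=1.5,interpolation=cv2.INTER_CUBIC))
E
```

```text
18.65 [-0.553 -3.711 -2.463] [530.969  46.832 213.438] [-1.752 -0.164 -0.067] 0.030886717488120198 Ftool [ 2.455  0.464 -3.728] xdir [ 0.018 -0.001 -1.   ]
[-4.26224893e-02  2.14214547e-01  1.63608323e+00  3.96677083e-05
  1.27336761e+00 -1.57772335e+00]
```

View pics/w18z.png

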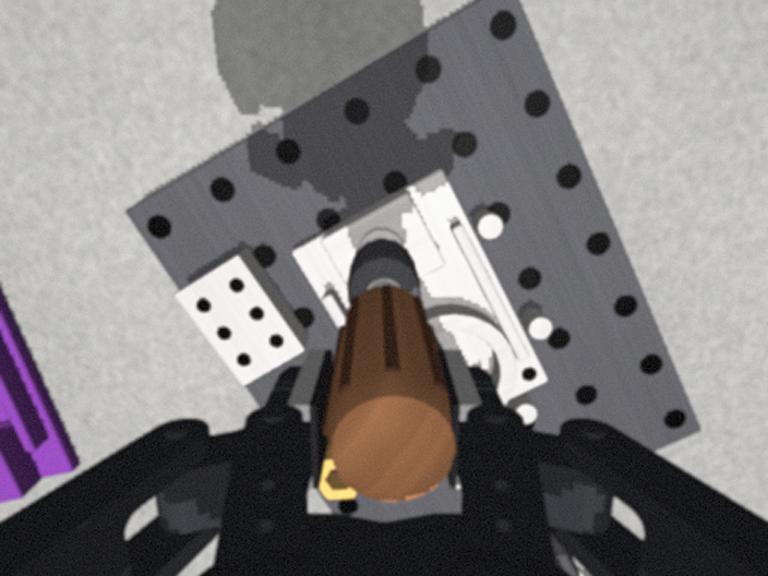

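Call:
{"op": "move_arm", "data": {"rows": [[[0,0,0],0,36],[[0,0,0],0,45],[[0,0,1],-0.12,45],[[0,0,2],-0.24,45],[[0,0,2],-0.36,45],[[0,0,2],-0.48,45],[[0,0,2],-0.6,45],[[0,0,2],-0.7,45]], "force": 30}}

```text
clock: 19.37
position: [0.5309, 0.0499, 0.2135]
ee_rot: [-0.31, 0.643, -0.303, -0.632]
contact_force: [0.6, -0.4, 0.1]
width: 0.0449
```

```bash
python3 st.py
```

```text
19.3667 [ 0.558 -0.38   0.118] [530.918  49.937 213.531] [ 0.025 -0.024  0.025] 0.04488584477549512 Ftool [-0.109 -0.2   -0.647] xdir [ 0.018  0.002 -1.   ]
```

Call:
{"op": "move_arm", "data": {"rows": [[[0,0,-0.5],-0.12,45],[[0,0,-0.5],-0.25,45],[[0,0,-0.5],-0.25,37],[[0,0,-0.5],-0.25,32],[[0,0,-0.5],-0.25,28],[[-0.5,0,-0.5],-0.25,28],[[-0.5,0,-0.5],-0.25,28]], "force": 25}}

```text
clock: 19.95
position: [0.5308, 0.0502, 0.2138]
ee_rot: [-0.228, 0.676, -0.222, -0.665]
contact_force: [-0.0, 1.9, 0.9]
width: 0.0316
```

```bash
python3 st.py; python3 - <<'E'
from h import *
print(manip.get_state()['qpos'][5])
im=snap('wrist','w19.png');cv2.imwrite('pics/w19z.png',cv2.resize(im[:,:,::-1],None,fx=1.5,fy=1.5,interpolation=cv2.INTER_CUBIC))
im=snap('side','s19.png');cv2.imwrite('pics/s19z.png',cv2.resize(im[100:240,180:380,::-1],None,fx=4,fy=4,interpolation=cv2.INTER_CUBIC))
E
```

```text
19.95 [-0.004  1.861  0.874] [530.804  50.248 213.848] [ 0.612  0.347 -0.05 ] 0.03157871224694017 Ftool [-0.868 -1.493  1.117] xdir [ 0.017  0.003 -1.   ]
-2.5338641413239182
```

View pics/w19z.png

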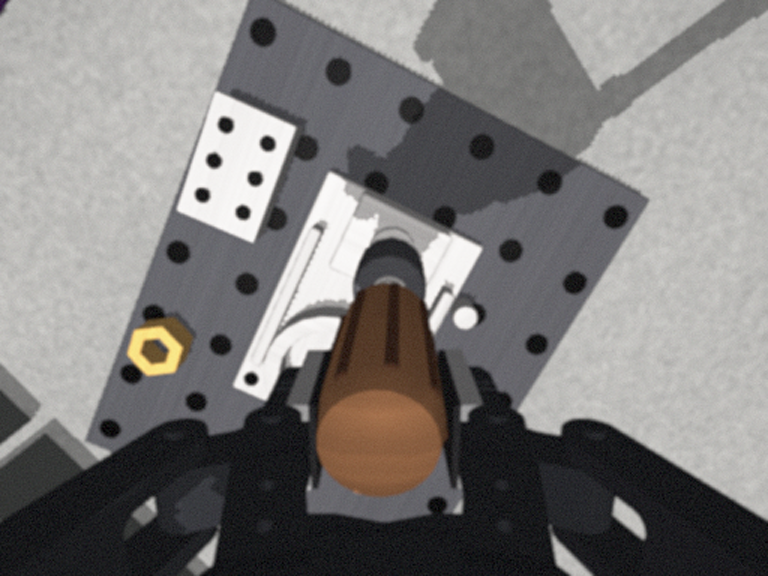

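View pics/s19z.png

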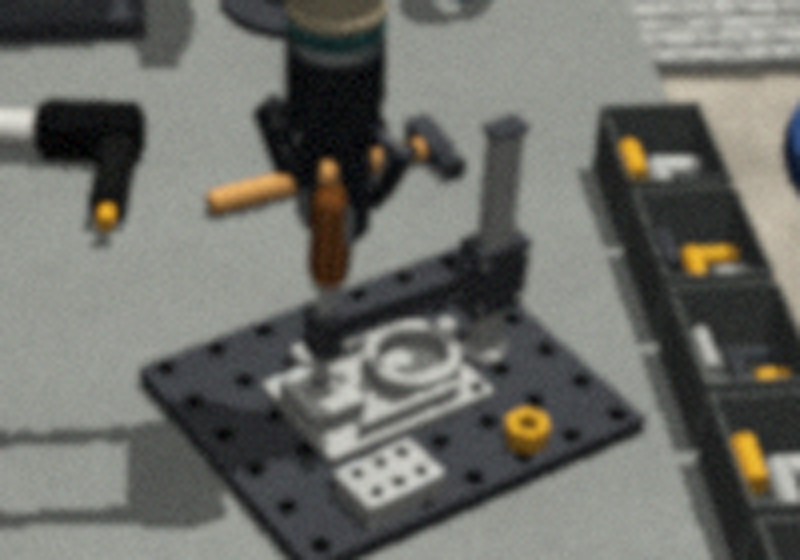

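Call:
{"op": "move_arm", "data": {"rows": [[[0,0,0],0.12,28],[[0,0,0],0.24,28],[[0,0,0],0.36,28],[[0,0,0],0.48,28],[[0,0,0],0.6,28],[[0,0,0],0.72,28],[[0,0,0],0.84,28],[[0,0,0],0.95,28]], "force": 30}}

```text
clock: 20.72
position: [0.532, 0.0474, 0.2142]
ee_rot: [0.512, -0.498, 0.504, 0.486]
contact_force: [0.2, -3.9, 0.4]
width: 0.0311
```

```bash
python3 st.py; python3 - <<'E'
from h import *
print(manip.get_state()['qpos'][5]); im=snap('wrist','w20.png');cv2.imwrite('pics/w20z.png',cv2.resize(im[:,:,::-1],None,fx=1.5,fy=1.5,interpolation=cv2.INTER_CUBIC))
E
```

```text
20.7167 [ 0.234 -3.937  0.433] [532.036  47.404 214.219] [-1.535 -0.029  0.133] 0.031100395224666268 Ftool [-0.415 -0.365 -3.929] xdir [ 0.02  -0.003 -1.   ]
-1.57858713694991
```

View pics/w20z.png

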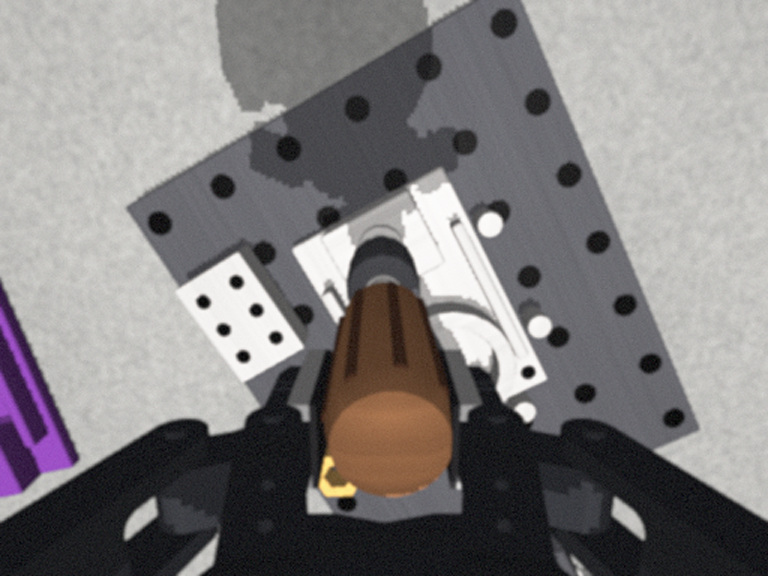

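Call:
{"op": "move_arm", "data": {"rows": [[[0,0,0],0,38],[[0,0,0],0,45],[[0,0,1],-0.12,45],[[0,0,2],-0.24,45],[[0,0,2],-0.36,45],[[0,0,2],-0.48,45],[[0,0,2],-0.6,45],[[0,0,2],-0.72,45]], "force": 30}}

```text
clock: 21.43
position: [0.532, 0.0498, 0.2141]
ee_rot: [-0.302, 0.647, -0.298, -0.634]
contact_force: [-0.6, 0.6, -1.1]
width: 0.0448
```

Call:
{"op": "move_arm", "data": {"rows": [[[0,0,0],-0.12,45],[[0,0,0],-0.23,45],[[0,0,0],-0.23,37],[[0,0,0],-0.23,32],[[0,0,0],-0.23,28],[[-0.5,0,0],-0.23,28],[[-0.5,0,0],-0.23,28]], "force": 30}}

```text
clock: 22.02
position: [0.5312, 0.0505, 0.2143]
ee_rot: [-0.227, 0.676, -0.224, -0.664]
contact_force: [-0.3, 1.3, 0.8]
width: 0.0314
```

```bash
python3 st.py; python3 - <<'E'
from h import *
print(manip.get_state()['qpos'][5]); im=snap('wrist','w21.png');cv2.imwrite('pics/w21z.png',cv2.resize(im[:,:,::-1],None,fx=1.5,fy=1.5,interpolation=cv2.INTER_CUBIC))
E
```

```text
22.0167 [-0.285  1.29   0.766] [531.229  50.46  214.291] [ 0.666  0.635 -0.037] 0.03140795281552306 Ftool [-0.772 -0.864  0.996] xdir [ 0.018 -0.001 -1.   ]
-2.528696635454224
```

View pics/w21z.png

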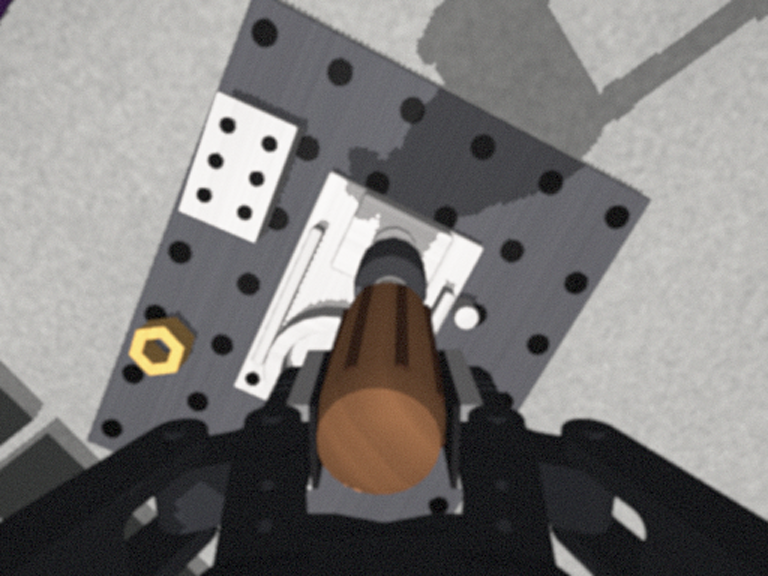

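Call:
{"op": "move_arm", "data": {"rows": [[[0,0,0],0.12,28],[[0,0,0],0.24,28],[[0,0,0],0.36,28],[[0,0,0],0.48,28],[[0,0,0],0.6,28],[[0,0,0],0.72,28],[[0,0,0],0.84,28],[[0,0,0],0.95,28]], "force": 35}}

```text
clock: 22.73
position: [0.5324, 0.0475, 0.2145]
ee_rot: [0.511, -0.499, 0.505, 0.485]
contact_force: [0.6, -4.3, -0.5]
width: 0.0313
```

```bash
python3 st.py; python3 - <<'E'
from h import *
print(manip.get_state()['qpos'][5]); im=snap('wrist','w22.png');cv2.imwrite('pics/w22z.png',cv2.resize(im[:,:,::-1],None,fx=1.5,fy=1.5,interpolation=cv2.INTER_CUBIC))
E
```

```text
22.7333 [ 0.583 -4.274 -0.55 ] [532.393  47.503 214.473] [-1.618  0.043  0.219] 0.031316620223930586 Ftool [ 0.594 -0.707 -4.25 ] xdir [ 0.02  -0.008 -1.   ]
-1.5732772815880327
```

View pics/w22z.png

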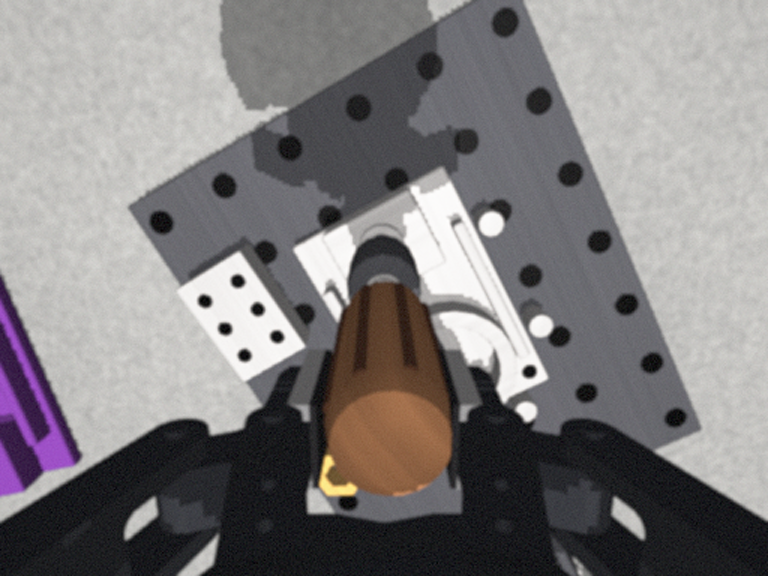

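Call:
{"op": "move_arm", "data": {"rows": [[[0,0,0],0,38],[[0,0,0],0,45],[[0,0,1],-0.12,45],[[0,0,2],-0.24,45],[[0,0,2],-0.36,45],[[0,0,2],-0.48,45],[[0,0,2],-0.6,45],[[0,0,2],-0.72,45]], "force": 30}}

```text
clock: 23.45
position: [0.5325, 0.05, 0.2145]
ee_rot: [-0.301, 0.648, -0.3, -0.633]
contact_force: [0.1, -0.1, -0.2]
width: 0.0452
```

```bash
python3 st.py; python3 - <<'E'
from h import *
im=snap('side','s22.png');cv2.imwrite('pics/s22z.png',cv2.resize(im[100:240,180:380,::-1],None,fx=4,fy=4,interpolation=cv2.INTER_CUBIC))
E
```

```text
23.45 [ 0.074 -0.149 -0.214] [532.546  49.975 214.472] [ 0.059  0.006 -0.046] 0.04524211901594452 Ftool [ 0.216  0.041 -0.158] xdir [ 0.02  -0.007 -1.   ]
```

View pics/s22z.png

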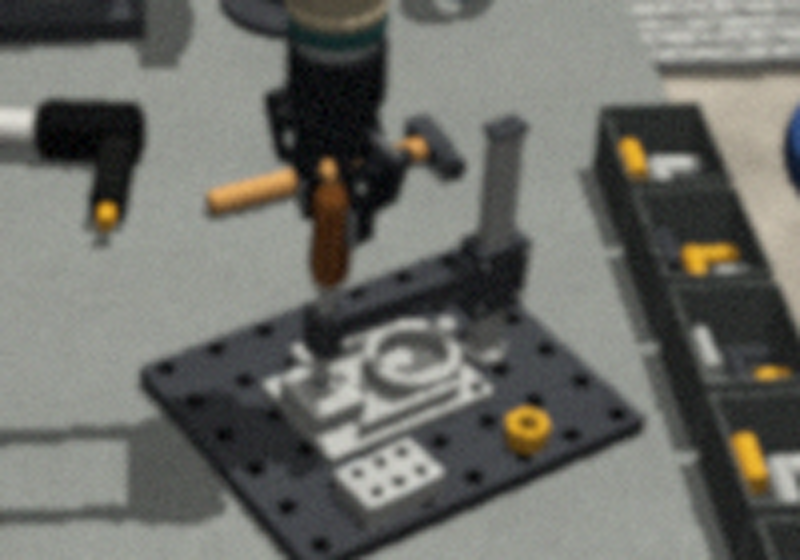

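Call:
{"op": "move_arm", "data": {"rows": [[[0,0,0],0,37],[[0,0,0],0,32],[[0,0,0],0,28],[[-0.5,0,0],0,28],[[-0.5,0,0],0,28],[[-0.5,0,0],0.12,28],[[-0.5,0,0],0.24,28]], "force": 35}}

```text
clock: 24.08
position: [0.5327, 0.0496, 0.2147]
ee_rot: [-0.377, 0.607, -0.374, -0.591]
contact_force: [0.4, -0.5, -1.0]
width: 0.0316
```

Call:
{"op": "move_arm", "data": {"rows": [[[0,0,0],0.12,28],[[0,0,0],0.24,28],[[0,0,0],0.36,28],[[0,0,0],0.36,28],[[0,0,0],0.36,28]], "force": 35}}

```text
clock: 24.5
position: [0.5332, 0.0481, 0.2149]
ee_rot: [-0.478, 0.531, -0.474, -0.515]
contact_force: [0.2, -2.5, 1.6]
width: 0.0313
```

```bash
python3 st.py; python3 - <<'E'
from h import *
print(manip.get_state()['qpos'][5]); im=snap('wrist','w23.png');cv2.imwrite('pics/w23z.png',cv2.resize(im[:,:,::-1],None,fx=1.5,fy=1.5,interpolation=cv2.INTER_CUBIC))
E
```

```text
24.5 [ 0.201 -2.528  1.612] [533.178  48.114 214.907] [-1.073 -0.024 -0.017] 0.03128454532418714 Ftool [-1.579  0.004 -2.557] xdir [ 0.022 -0.011 -1.   ]
-1.6945137800849677
```

View pics/w23z.png

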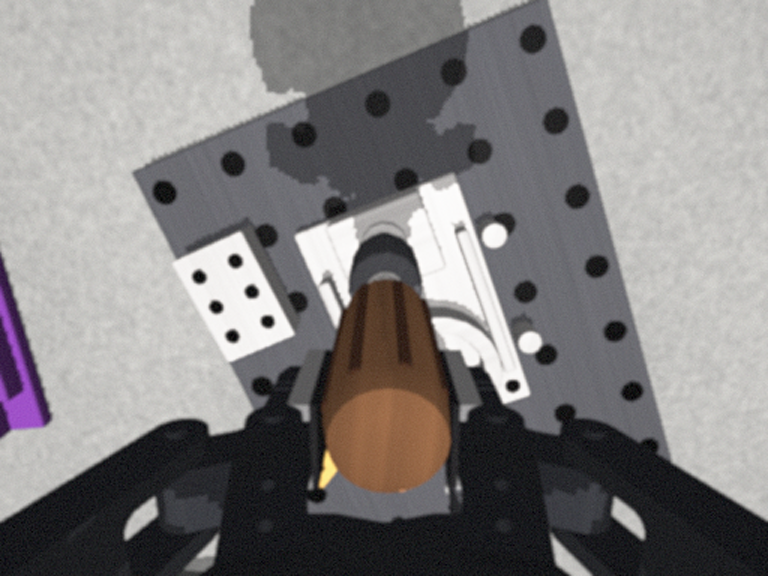

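```bash
python3 - <<'E'
import cv2,numpy as np
def g(fn,cx,cy,r):
    a=cv2.imread('pics/'+fn).astype(np.float32).sum(2); a=cv2.GaussianBlur(a,(0,0),1.2)
    gx=cv2.Sobel(a,cv2.CV_32F,1,0);gy=cv2.Sobel(a,cv2.CV_32F,0,1)
    Y,X=np.mgrid[:a.shape[0],:a.shape[1]];m=(X-cx)**2+(Y-cy)**2<r*r
    th=.5*np.arctan2(2*(gx*gy)[m].sum(),(gx**2-gy**2)[m].sum()); return 90-np.degrees(th) # grain dir ccw from horizontal
for f,x,y,r in [('w15.png',385/1.5,104/1.5,20),('w18.png',392/1.5,450/1.5,26),('w19.png',380/1.5,443/1.5,26),('w20.png',390/1.5,443/1.5,26),('w21.png',379/1.5,440/1.5,26),('w22.png',390/1.5,442/1.5,26),('w23.png',388/1.5,440/1.5,26),('w17.png',386/1.5,440/1.5,28)]:
    print(f,round(g(f,x,y,r),1))
E
```

```text
w15.png 53.5
w18.png 46.9
w19.png 0.4
w20.png 1.5
w21.png 131.4
w22.png 134.3
w23.png 84.8
w17.png 48.9
```

Call:
{"op": "move_arm", "data": {"rows": [[[0,0,0],0,40],[[0,0,0],0,55],[[0,0,0],0,70],[[-10,0,0],0,85],[[-35,0,0],0,85],[[-70,0,0],0,85],[[-105,0,0],0,85],[[-120,0,0],0,85]]}}

```text
clock: 25.22
position: [0.5321, 0.0499, 0.3405]
ee_rot: [-0.48, 0.533, -0.471, -0.513]
contact_force: [0.4, 0.2, 0.5]
width: 0.0849
```

Call:
{"op": "move_arm", "data": {"rows": [[[0,-30,0],-0.1,85],[[0,-60,0],-0.2,85],[[0,-80,0],-0.3,85],[[0,-80,0],-0.38,85],[[0,-80,0],-0.38,85]]}}

```text
clock: 25.63
position: [0.6126, 0.0578, 0.3427]
ee_rot: [-0.37, 0.614, -0.366, -0.593]
contact_force: [0.3, 0.8, 0.4]
width: 0.085
```

```bash
python3 st.py; python3 - <<'E'
from h import *
im=snap('wrist','w24.png');cv2.imwrite('pics/w24z.png',cv2.resize(im[:,:,::-1],None,fx=1.5,fy=1.5,interpolation=cv2.INTER_CUBIC))
im=snap('side','s24.png');cv2.imwrite('pics/s24z.png',cv2.resize(im[100:240,180:380,::-1],None,fx=4,fy=4,interpolation=cv2.INTER_CUBIC))
E
```

```text
25.6333 [0.321 0.81  0.358] [612.618  57.793 342.685] [ 0.042  0.041 -0.052] 0.08498818600536291 Ftool [-0.356 -0.664  0.564] xdir [ 0.029 -0.01  -1.   ]
```

View pics/w24z.png

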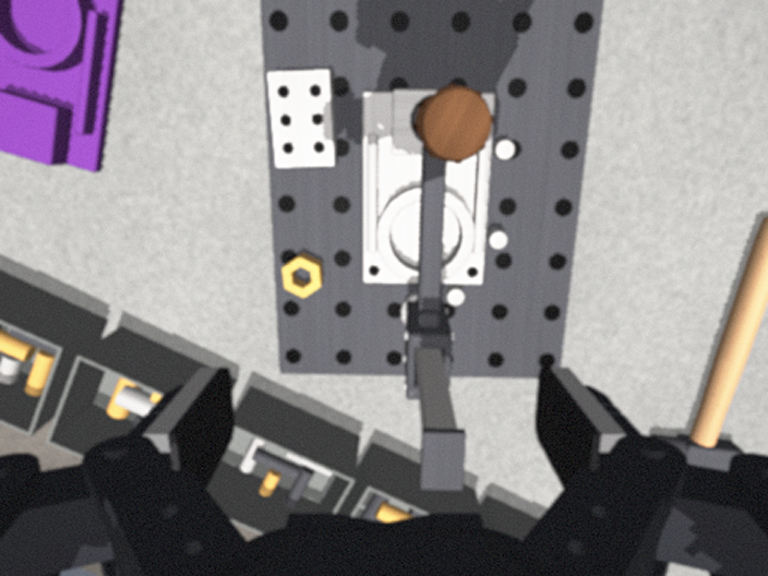

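View pics/s24z.png

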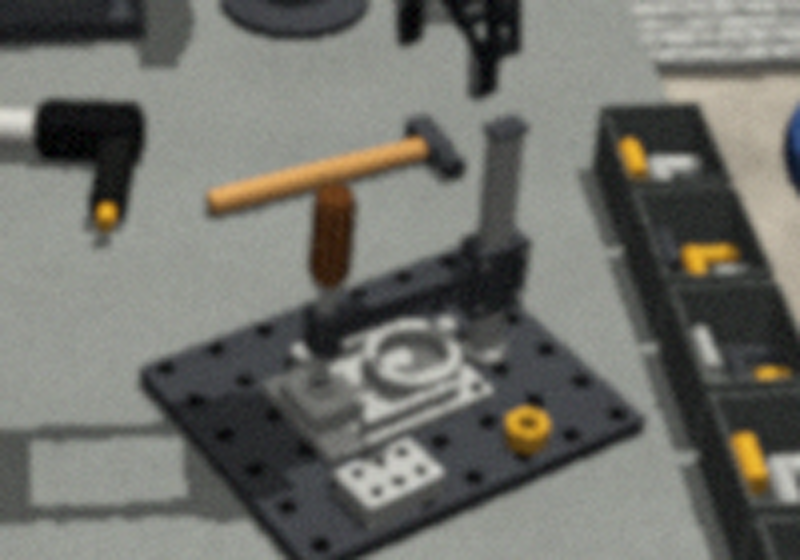

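```bash
python3 - <<'E'
import cv2,numpy as np
def g(fn,cx,cy,r):
    a=cv2.imread('pics/'+fn).astype(np.float32).sum(2); a=cv2.GaussianBlur(a,(0,0),1.2)
    gx=cv2.Sobel(a,cv2.CV_32F,1,0);gy=cv2.Sobel(a,cv2.CV_32F,0,1)
    Y,X=np.mgrid[:a.shape[0],:a.shape[1]];m=(X-cx)**2+(Y-cy)**2<r*r
    th=.5*np.arctan2(2*(gx*gy)[m].sum(),(gx**2-gy**2)[m].sum()); return 90-np.degrees(th)
for r in (15,18,20): print(g('w15.png',385/1.5,104/1.5,r),g('w24.png',454/1.5,123/1.5,r))
E
python3 - <<'E'
from h import *
# compare bracket/bystander area in side view before/after
a=cv2.imread('pics/s15.png',0).astype(np.float32);b=cv2.imread('pics/s24.png',0).astype(np.float32)
for nm,(x0,x1,y0,y1) in dict(bracket=(248,305,178,218),block=(262,292,208,230),nut=(305,320,200,216)).items():
    print(nm,cv2.phaseCorrelate(a[y0:y1,x0:x1],b[y0:y1,x0:x1],cv2.createHanningWindow((x1-x0,y1-y0),cv2.CV_32F)))
E
```

```text
54.100372 68.37024
53.11378 69.75215
53.464615 72.41804
bracket ((-0.37340636848121633, 0.12703612464595437), 0.891352702776591)
block ((0.40390494626182694, 0.261679714661998), 0.8167845500840081)
nut ((0.5208610028741356, -0.12881359957210847), 0.8732878804206848)
```

```bash
python3 -c "
from rig import manip
print(manip.get_state()['contact_force']);print(manip.sign_off())"
```

```text
[-0.37540701 -0.69727417 -0.4652647 ]
the job is handed in; nothing more can be done
None
```

The job is handed in at about 26 s. The clamp's arm is cocked and jammed with its pad on the bracket's ear, and the handle is turned about 2.9–3.0 rad. I could not measure the pad force. About 60 N is inferred from the turn using the given rate.

**How it went:**
- **Levelling the arm:** Raising the hand 3 mm did not level the arm. It slid up the bar still hanging, and one test push down met a 25 N jam. I raised it to the top of its travel, where it tipped past level to cocked, then slid it down in that state until the pad landed.
- **Pressing home:** The gripped hand was taking the twist, so I let go and pressed the beam with closed fingertips to 21.6 N, then lifted off. The arm stayed cocked with nothing touching it.
- **Screwing:** I turned the handle clockwise in four grips of about 0.5, 0.95, 0.95 and 0.6 rad, because its lean strained the wrist if I turned further in one grip. Then I let go and moved clear.

**Last checks:**
- **Handle turn:** The grips add up to 3.0 rad. The wood grain before and after gives about 2.86 rad, a small disagreement that is well inside the allowed range.
- **Clamp and robot:** The pictures show the arm still cocked and the pad on the ear. The tool force was about zero, so the robot was touching nothing.
- **Bracket and tools:** Between the pictures before and after screwing, the bracket, setup block and nut moved less than 0.6 pixel, under about 2 mm. The hammer and impact gun looked undisturbed in the side view. I did not check the wrench, spray can or bolt tray again at the end, but the arm never went near them.

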